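# Build a centrifuge tube carrier and show its label to the reader

## Robot

A 6-joint arm with a two-finger parallel gripper is mounted at the origin on the work surface. World frame = base frame: x ahead of the robot, y to its left, z up, the work surface at z = 0. Lengths are in m, angles in degrees, forces in N, time in s.
With the tool pointing down it reaches from about 0.35 to 0.775 m from the base axis. Payload 7.3 kg.
Tool frame: the origin (TCP) lies midway between the tips of the shut fingers; the grasp point (between the pads) lies 19 mm behind it (ctrl.grasp_offset is the distance from the TCP to the grasp point, in m); z points along the fingers, y is the line along which they close (so a half turn about z gives the same grasp; the last joint's range is limited). The gripper opens to 92 mm and grips with 3 to 60 N. Pads are 19 mm wide; open, the fingers measure 130 mm over their backs; the gripper's body (75 mm by 190 mm) begins 47 mm behind the grasp point.
Start: joints at [-79.985, 19.595, 87.324, -0, 73.075, -8.365], TCP at [0.166, -0.498, 0.187] pointing down, gripper open.
Joint ranges: [-145.02, 145.02], [-44.19, 115.74], [2.07, 154.8], [-57.11, 237.11], [16.16, 152.29], [-177.93, 177.93]. Speed limits (degrees/s): [147.25, 147.25, 180, 180, 180, 180].

## Interface

Orientations are given as [roll, pitch, yaw] about the fixed x, y, z axes, in that order (R = Rz(yaw) Ry(pitch) Rx(roll)).
In Python, from station import ctrl gives the robot as it stands. The module is installed in compiled form; this text tells all that it offers.
- The arm moves only by the shell command python3 -m pendant 'ROWS' [FORCE]. ROWS is text: rows parted by semicolons, each of 7 numbers parted by spaces: the turn, a rotation vector about the tool's x, y, z in degrees, then the shift along the tool's x, y, z in m, then the finger opening in m, from 0 to 0.0918. A call has 1 to 10 rows; each row shifts and turns the commanded pose from where the row before left it, along the tool's axes as they then stand; what a row does not reach is not made up. A row lasts 1/12 s, in which the tool goes at most 41.7 mm and 7.16 degrees, less where a joint would pass 70% of its speed; a pose out of reach is approached as far as the arm can. A call with a gripper value outside its range is refused whole. The fingers move at their own pace and stop on an object; FORCE is the grip in N (left out, the last holds). Time passes only in rows, so rows that do not move let the fingers close. It gives the time, the measured TCP pose, the force, the opening and the grip force at its end, in the units of the state.
- ctrl.observe(): the state, without advancing time (a new reading comes with each control period).
- ctrl.snapshot(name): name is "scene" or "top" or "wrist"; returns a dict with "img" (480x640x3 uint8, red, green, blue), "range_z" (480x640 float32, m along the optical axis (not along the pixel's ray), 0 where there is no reading), "fx", "fy", "cx", "cy" (pixels), "k1" (the pictures are not rectified: a ray, as slopes to the right and down, at radius r is drawn at 1 + k1 r^2 times it, then the intrinsics apply), "R" (3x3) and "t" (3): a world point X has camera coordinates R X + t. Camera axes: x right, y down, z forward; pixel columns grow to the right and rows downward; lengths in m; the calibration is good to about 2 mm. A picture is of the moment at which its call begins.
- ctrl.finish_job(): hands the job in; it is judged then, once.
Trained networks look in a picture, given as the dict that the camera call returned (one of the last four; its "shot" number tells which), for a name from the list of things; names that differ only in an ending like _2 or _b are one class to them, and where a whole thing is asked for, a point or a joint stands for the part that bears it (a point fixed in the world has none). Each returns a list of dicts, best first, with "score" (0 to 1); they miss things now and then, are a little off and sometimes report something else, mostly with a low value. They report only what shows in the picture. A call takes as long as a camera call.
- ctrl.look_for(thing, picture): "bbox" ([left, top, width, height] as shares, 0 to 1, of the picture: columns of its width, rows of its height, round what is visible of it).
- ctrl.silhouettes(thing, picture): "region" (480x640 bool, what is visible of it) and "bbox" ([left, top, width, height] as shares, 0 to 1, of the picture: columns of its width, rows of its height, round what is visible of it).
The state is a dict: "time": time; "qpos": joint angles; "joint_vel": joint speeds; "joint_torque": joint torques, N m; "eef_pos": TCP position; "eef_rot": TCP orientation; "ft_force": force on the tool from outside, world axes, zero at the start; "ft_torque": the same for the moment, N m; "grip_width": finger opening in m; "grasp_force": force on a finger pad.
Only numpy, scipy, OpenCV 4.12 (cv2) and the standard library are available. Lean on these libraries where they do the work, as an engineer would, in place of code of your own. Each camera call takes 0.05 s, during which the arm holds its last target. There are 200 camera calls.

## Task

Build the tube carrier in the grey loading dock: seat the yellow carrier squarely in the dock's pocket and let go, lower the grey spacer over its stem and let go, then the blue top disc and let go, each lying flat on the one below. Then lift the whole carrier out by its stem and hold it upright in the air with its white label 14 cm straight in front of the label reader's lens, level with the lens and facing it squarely. Finish while still holding it there, at rest, and leave the other things on the bench and the reader where they are.

Things in the scene. Friction and masses are not known exactly. Their poses are not given: they have to be found in the camera images.
- carrier: Loose yellow block 54 x 54 x 40 mm high, about 0.2 kg, with an upright 12 mm square aluminium stem (sides parallel to the block's) rising 60 mm from the centre of its top (the last 4 mm taper), 100 mm overall; 36 mm of it clear the stacked rings. Origin: centre of its underside, z up. The white label is on its -x side. Starts upright on the table, any yaw. Lift it by the stem.
- label (a point): Centre of the white barred label (36 x 28 mm) on the carrier's -x side, 27 mm from the carrier's axis and 20 mm above its underside; axes as the carrier's.
- spacer: Loose grey ring, 52 mm across, 14 mm thick, centre hole 26 mm. Origin: centre of its underside; z up. Starts flat on the table.
- top_disc: Loose blue ring, 54 mm across, 10 mm thick, centre hole 26 mm. Origin: centre of its underside; z up. Starts flat on the table.
- dock: Fixed grey block 100 x 100 x 23 mm high with one square pocket, 60 mm wide, 15 mm deep, with a small chamfer at the mouth; pocket sides parallel to the block's. Origin: centre of its underside, on the table; z up. The carrier may stand in it any of the four ways round.
- pocket (a point): Centre of the pocket's floor, 8 mm above the table; axes as the dock's.
- reader: Fixed label reader: round dark base 90 mm across, upright steel post 16 mm thick, 262 mm high, on which a white head (50 x 60 x 50 mm) is set at a varying height. Origin: foot of the post on the table. The reader looks along its own -x, level.
- lens (a point): Centre of the front of the round green lens on the reader's head, 40 mm in front of the post's axis, 140 to 200 mm above the table; axes as the reader's (the lens looks along -x).
- show_point (a point): Point in the air where the label's centre must be held: 140 mm straight in front of the lens (along the reader's -x), at the lens's height; axes as the reader's. The label faces the lens when the carrier's -x points along the reader's +x.
- tube_rack: Bystander, loose, leave alone: black rack 90 x 200 mm of capped tubes, 94 mm high, at the far side. Origin: centre of its underside.
- sample_pot: Bystander, loose, leave alone: pot with red cap, 54 mm across, 65 mm high. Origin: centre of its underside.
- steel_bucket: Bystander, loose, leave alone: open steel cup, 68 mm across, 60 mm high. Origin: centre of its underside.
- tip_box: Bystander, loose, leave alone: blue box with clear lid, 85 x 120 x 65 mm high. Origin: centre of its underside.
- timer: Bystander, loose, leave alone: flat white timer with a dark display, 70 x 60 x 22 mm high. Origin: centre of its underside.
- old_gasket: Bystander, loose, leave alone: thin red ring, 60 mm across, 8 mm high; not a part of the carrier. Origin: centre of its underside.

How it is judged (in metres and radians):
On the way, in this order (a step that is already met when the one before it is completed fails the run):
1. the yellow carrier stands squarely on the pocket's floor, let go (horizontal distance between carrier and dock below 0.006 m and z of carrier in the frame of dock between 0.004 and 0.012 m and angle between carrier's own z axis and vertical below 0.08 rad and (angle between the x axis of carrier and the x axis of dock, either way round below 0.12 rad or angle between the x axis of carrier and the y axis of dock, either way round below 0.12 rad) and contact force between the fingers and carrier below 0.1 N), for 0.2 s.
2. the grey spacer lies flat on the carrier, round its stem, let go, carrier still seated (horizontal distance between carrier and dock below 0.006 m and z of carrier in the frame of dock between 0.004 and 0.012 m and angle between carrier's own z axis and vertical below 0.08 rad and (angle between the x axis of carrier and the x axis of dock, either way round below 0.12 rad or angle between the x axis of carrier and the y axis of dock, either way round below 0.12 rad) and z of spacer in the frame of carrier between 0.036 and 0.044 m and x of spacer in the frame of carrier between -0.01 and 0.01 m and y of spacer in the frame of carrier between -0.01 and 0.01 m and angle between the z axis of spacer and the z axis of carrier, either way round below 0.12 rad and contact force between the fingers and spacer below 0.1 N), for 0.2 s.
3. the blue top disc lies flat on the spacer, round the stem, let go, carrier still seated (horizontal distance between carrier and dock below 0.006 m and z of carrier in the frame of dock between 0.004 and 0.012 m and angle between carrier's own z axis and vertical below 0.08 rad and (angle between the x axis of carrier and the x axis of dock, either way round below 0.12 rad or angle between the x axis of carrier and the y axis of dock, either way round below 0.12 rad) and z of spacer in the frame of carrier between 0.036 and 0.044 m and x of spacer in the frame of carrier between -0.01 and 0.01 m and y of spacer in the frame of carrier between -0.01 and 0.01 m and angle between the z axis of each of spacer, top_disc and the z axis of carrier, either way round below 0.12 rad and z of top_disc in the frame of carrier between 0.05 and 0.058 m and x of top_disc in the frame of carrier between -0.01 and 0.01 m and y of top_disc in the frame of carrier between -0.01 and 0.01 m and contact force between the fingers and top_disc below 0.1 N), for 0.2 s.
At the end, for the whole second after the job is handed in: Fingers hold the carrier at rest, off dock and reader; label within 20 mm of the show point along the lens axis, 17 mm sideways and in height, facing the lens within 0.2 rad; upright within 0.15 rad; spacer and disc still flat in order round the stem, within 4 mm of their seated heights (x of label in the frame of show_point between -0.02 and 0.02 m and y of label in the frame of show_point between -0.017 and 0.017 m and z of label in the frame of show_point between -0.017 and 0.017 m and angle between the x axis of carrier and the x axis of show_point, either way round below 0.2 rad and angle between carrier's own z axis and vertical below 0.15 rad and z of spacer in the frame of carrier between 0.036 and 0.044 m and x of spacer in the frame of carrier between -0.01 and 0.01 m and y of spacer in the frame of carrier between -0.01 and 0.01 m and angle between the z axis of each of spacer, top_disc and the z axis of carrier, either way round below 0.12 rad and z of top_disc in the frame of carrier between 0.05 and 0.058 m and x of top_disc in the frame of carrier between -0.01 and 0.01 m and y of top_disc in the frame of carrier between -0.01 and 0.01 m and height (world z) of carrier above 0.08 m and contact force between the fingers and carrier above 1 N and contact force between carrier and dock below 0.1 N and contact force between carrier and reader below 0.1 N and linear speed of carrier below 0.03 m/s and angular speed of carrier below 0.3 rad/s and horizontal distance between carrier and lens above 0.15 m); the arm keeps its last pose, push and grip.
It fails at once if another thing on the bench (rack, pot, bucket, tip box, timer, red ring) is moved more than 30 mm (distance of any of tube_rack, sample_pot, steel_bucket, tip_box, timer, old_gasket from where it was at the start of the episode above 0.03 m).
It fails at once if the reader's head is pushed out of place by more than 10 mm (distance of lens from where it was at the start of the episode above 0.01 m).
It also fails if it takes over 72 s, if anything falls off the work surface, if the arm or the gripper's body presses on something with over 40 N, if the wrist force passes 120 N, or if a joint passes its speed limit or range.

## Working session

There is one attempt and no reset: what is moved stays moved. The work goes in short steps, Python scripts to look and compute and a shell command to move; the robot and the scene stay as the last step left them, time stands still between calls to the robot, and variables do not carry over. Pictures are saved under pics/ and viewed, at most 10 in all, crops included, and the job is handed in when it is done.

```bash
mkdir -p pics
cat > h.py <<'E'
import numpy as np, cv2
from station import ctrl
def pts(p, mask=None):
    h,w=p["range_z"].shape
    v,u=np.nonzero((p["range_z"]>0) if mask is None else (mask&(p["range_z"]>0)))
    K=np.array([[p["fx"],0,p["cx"]],[0,p["fy"],p["cy"]],[0,0,1.]])
    n=cv2.undistortPoints(np.stack([u,v],1).astype(float)[:,None],K,np.array([p["k1"],0,0,0.]))[:,0]
    z=p["range_z"][v,u]
    X=np.c_[n*z[:,None],z]
    return (X-p["t"])@p["R"]
def proj(p,X):
    c=np.asarray(X)@p["R"].T+p["t"]; n=c[:,:2]/c[:,2:]; n=n*(1+p["k1"]*(n**2).sum(1,keepdims=True))
    return n*[p["fx"],p["fy"]]+[p["cx"],p["cy"]]
def save(p,n): cv2.imwrite("pics/"+n,p["img"][:,:,::-1])
E
python3 - <<'E'
from h import *
np.set_printoptions(precision=4,suppress=True)
s=ctrl.observe();print(s["eef_pos"],s["eef_rot"],s["grip_width"],s["time"])
for cam in ("scene","top"):
    p=ctrl.snapshot(cam);save(p,cam+"0.png")
    print(cam,"campos",-p["R"].T@p["t"],p["fx"],p["k1"])
    for n in ["carrier","spacer","top_disc","dock","reader","lens","old_gasket","label","tip_box","timer","sample_pot","steel_bucket","tube_rack"]:
        r=ctrl.silhouettes(n,p)
        for d in r[:2]:
            X=pts(p,d["region"])
            if len(X)<5: continue
            m=X[:,2]>X[:,2].max()-.006
            print(n,round(d["score"],2),np.round(np.array(d["bbox"])*[640,480,640,480]),len(X),np.median(X,0),"top",np.percentile(X[:,2],97),"lo",np.percentile(X,3,axis=0),"hi",np.percentile(X,97,axis=0))
E
```

```text
[ 0.1655 -0.4977  0.1867] [-179.9126   -0.0126   18.3827] 0.09185491952354524 0.0
scene campos [ 1.3183 -0.3088  0.8471] 451.43797614042575 -0.08149466342851155
carrier 0.69 [229. 275.  28.  37.] 755 [ 0.6264 -0.2911  0.038 ] top 0.09249418084304879 lo [ 0.5865 -0.3172 -0.0023] hi [ 0.6418 -0.265   0.0925]
top_disc 0.73 [302. 267.  26.  20.] 241 [ 0.5745 -0.1036  0.0086] top 0.01234130943570194 lo [ 0.5494 -0.1278  0.001 ] hi [ 0.5969 -0.0827  0.0123]
top_disc 0.68 [125. 235.  66.  58.] 2011 [ 0.4706 -0.4779  0.0616] top 0.06607550500479796 lo [ 0.4087 -0.5365  0.0054] hi [ 0.5029 -0.4184  0.0661]
dock 0.8 [351. 213.  54.  39.] 1168 [0.486  0.0975 0.019 ] top 0.024402019186948475 lo [0.4359 0.0435 0.0026] hi [0.5409 0.1493 0.0244]
dock 0.59 [231. 272.  28.  41.] 709 [ 0.6266 -0.2902  0.0382] top 0.09234558006528175 lo [ 0.5905 -0.3156  0.0027] hi [ 0.6418 -0.2645  0.0923]
reader 0.72 [484. 188.  60.  92.] 1892 [0.7016 0.3492 0.1728] top 0.24500106538737543 lo [0.6622 0.3176 0.0067] hi [0.7341 0.3862 0.245 ]
lens 0.87 [504. 195.  35.  34.] 793 [0.7061 0.3369 0.2054] top 0.223068553351
[... 3223 characters left out ...]
1.] 781 [ 0.5471 -0.4513  0.0209] top 0.025139258139581833 lo [ 0.5143 -0.4818  0.0083] hi [ 0.58   -0.4257  0.0251]
sample_pot 0.71 [253. 146.  27.  26.] 520 [0.726  0.0738 0.0614] top 0.06693690456121625 lo [0.7084 0.0517 0.0078] hi [0.7557 0.0981 0.0669]
steel_bucket 0.74 [140. 312.  37.  28.] 826 [0.3301 0.3117 0.027 ] top 0.06043444111797 lo [0.3032 0.2695 0.0006] hi [0.3586 0.3309 0.0604]
steel_bucket 0.56 [475. 229.  26.  26.] 760 [ 0.5457 -0.4527  0.021 ] top 0.025161399729911653 lo [ 0.5146 -0.4823  0.0095] hi [ 0.5792 -0.4258  0.0252]
tube_rack 0.81 [301. 116.  86.  51.] 3321 [ 0.7656 -0.1099  0.0441] top 0.09353226785078239 lo [ 0.7297 -0.2026  0.0135] hi [ 0.8183 -0.0185  0.0935]
```

Run:
```python
import cv2,numpy as np
a=cv2.imread("pics/scene0.png");b=cv2.imread("pics/top0.png")
A=cv2.resize(a[170:370,120:560],(800,364),interpolation=3)
x=cv2.resize(b[110:310,90:490],(472,236),interpolation=3)
o=np.zeros((600,800,3),np.uint8);o[:364]=A;o[364:,:472]=x
c=cv2.resize(a[265:320,220:270],(0,0),fx=4,fy=4,interpolation=2);o[364:364+220,500:700]=c
cv2.imwrite("pics/c1.png",o)
```

```text
(no output)
```

View pics/c1.png

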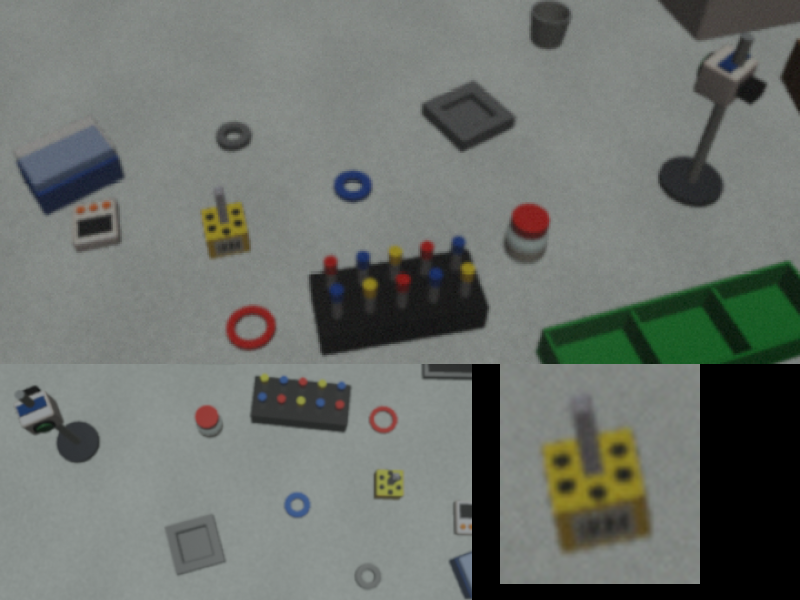

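Run:
```python
from h import *
np.set_printoptions(precision=4,suppress=True)
def rect(X,name):
    (c,sz,a)=cv2.minAreaRect((X[:,:2]*1000).astype(np.float32)); print(name,np.array(c),np.array(sz),a,len(X))
def circ(X,name):
    from scipy.optimize import least_squares
    f=lambda p:np.hypot(X[:,0]-p[0],X[:,1]-p[1])-p[2]
    print(name,"n",len(X),"mean z",np.median(X[:,2]))
for cam in("top","scene"):
    p=ctrl.snapshot(cam); X=pts(p); print(cam)
    box=lambda lo,hi:X[np.all((X>lo)&(X<hi),1)]
    rect(box([.56,-.34,.035],[.67,-.24,.05]),"carrier top")
    C=box([.56,-.34,.06],[.67,-.24,.11]);print("stem",np.median(C,0),C[:,:2].min(0),C[:,:2].max(0),C[:,2].max(),len(C))
    D=box([.42,.03,.018],[.56,.16,.03]);rect(D,"dock top");print(np.median(D,0))
    P=box([.44,.05,.002],[.53,.145,.015]);rect(P,"pocket floor");print(np.median(P,0))
    rect(box([.62,.28,.212],[.78,.42,.24]),"head top")
    H=box([.62,.28,.15],[.78,.42,.24]);print("head z",np.percentile(H[:,2],[1,50,99]))
    rect(box([.4,-.3,.01],[.47,-.2,.02]),"spacer");rect(box([.52,-.15,.006],[.62,-.06,.02]),"disc")
    rect(box([.6,.26,.002],[.8,.45,.02]),"base")
    Q=box([.6,.26,.226],[.8,.45,.3]);print("post",np.median(Q,0),Q.max(0) if len(Q) else 0)
```

```text
top
carrier top [ 611.4201 -290.389 ] [54.7344 54.3532] 89.16189575195312 448
stem [ 0.6091 -0.2879  0.0905] [ 0.6054 -0.2964] [ 0.6182 -0.2841] 0.10120240980498425 63
dock top [483.158   95.7578] [100.7488 100.5205] 17.010726928710938 1119
[0.4822 0.0952 0.0216]
pocket floor [485.9824  97.224 ] [92.0918 87.9969] 87.07763671875 634
[0.4837 0.0968 0.0069]
head top [685.0821 350.0194] [54.2458 61.3995] 26.110464096069336 694
head z [0.1755 0.2165 0.2347]
spacer [ 426.6075 -250.2482] [49.4833 48.9598] 57.75685501098633 265
disc [ 568.2237 -107.8987] [52.2565 50.7665] 0.9886593818664551 261
base [699.5318 354.8593] [188.9341 198.8626] 89.98648071289062 1057
post [0.6925 0.351  0.2533] [0.7032 0.3627 0.2638]
scene
carrier top [ 613.2211 -289.5808] [54.131  56.7787] 89.0240707397461 387
stem [ 0.618  -0.2898  0.0842] [ 0.6062 -0.2956] [ 0.6225 -0.2837] 0.09960064784524303 78
dock top [485.0607  99.6007] [105.1065 103.4563] 15.568156242370605 617
[0.487  0.0983 0.0219]
pocket floor [495.8775  93.4295] [85.5756 84.0135] 16.77549171447754 344
[0.4806 0.1039 0.0076]
head top [687.9979 350.6485] [55.0479 59.8538] 21.749727249145508 378
head z [0.1704 0.2056 0.2377]
spacer [ 428.3616 -249.4783] [48.7831 50.6266] 60.78079605102539 162
disc [ 571.6193 -105.9944] [53.805  51.1227] 10.755111694335938 209
base [700.1761 354.5733] [198.0057 188.583 ] 0.29326170682907104 803
post [0.7001 0.3518 0.247 ] [0.7066 0.3664 0.2628]
```

The picture shows the carrier (c1 225,230) with its label facing world +x. Reader head is at (728,75), with its lens looking roughly along -x, and the dock is at (468,115). Sizes and heights agree with the text, so I'll move above the carrier to refine with the wrist camera.

```bash
cat > go.py <<'E'
import sys,numpy as np
from scipy.spatial.transform import Rotation as R
from station import ctrl
# go.py x y z yaw : turn (tool rotvec) first, then the shift in the turned tool axes
x,y,z,yaw=map(float,sys.argv[1:5]); s=ctrl.observe()
A=R.from_euler("xyz",s["eef_rot"],degrees=True);B=R.from_euler("xyz",[180,0,yaw],degrees=True)
d=np.array([x,y,z])-s["eef_pos"]
print("t",round(s["time"],2),"at",np.round(s["eef_pos"],4),np.round(s["eef_rot"],2),"grip",round(s["grip_width"],4),s["grasp_force"],"ft",np.round(s["ft_force"],1))
rv=(A.inv()*B).as_rotvec(degrees=True);t=B.inv().apply(d)
print("turn",np.round(rv,2),"rows",np.abs(rv).max()/7.1,"shift",np.round(t,4),"rows",np.linalg.norm(t)/.04)
E
python3 go.py .60 -.29 .21 -1
```

```text
t 1.5 at [ 0.1656 -0.4982  0.1875] [179.99  -0.    18.38] grip 0.092 0.0 ft [-0.4  0.9  0.1]
turn [ 1.000e-02 -0.000e+00  1.938e+01] rows 2.729629969005572 shift [ 0.4307 -0.2158 -0.0225] rows 12.05706263786725
```

```bash
python3 -m pendant '0 0 6.46 0 0 0 0.09;0 0 6.46 0 0 0 0.09;0 0 6.46 0 0 -0.0225 0.09;0 0 0 .033 -.0166 0 .09;0 0 0 .033 -.0166 0 .09;0 0 0 .033 -.0166 0 .09;0 0 0 .033 -.0166 0 .09;0 0 0 .033 -.0166 0 .09;0 0 0 .033 -.0166 0 .09;0 0 0 .033 -.0166 0 .09' && python3 -m pendant '0 0 0 .033 -.0166 0 .09;0 0 0 .033 -.0166 0 .09;0 0 0 .033 -.0166 0 .09;0 0 0 .033 -.0166 0 .09;0 0 0 .033 -.0166 0 .09;0 0 0 .033 -.0166 0 .09;0 0 0 0 0 0 .09;0 0 0 0 0 0 .09'; python3 go.py .60 -.29 .21 -1
python3 - <<'E'
from h import *
p=ctrl.snapshot("wrist");save(p,"w1.png");print(-p["R"].T@p["t"],p["R"],p["fx"])
X=pts(p)
box=lambda lo,hi:X[np.all((X>lo)&(X<hi),1)]
T=box([.56,-.34,.032],[.67,-.24,.05]);print(np.median(T,0),cv2.minAreaRect((T[:,:2]*1000).astype(np.float32)),len(T))
C=box([.56,-.34,.094],[.67,-.24,.105]);print(len(C),C.min(0),C.max(0)) if len(C) else print("no stem")
E
```

```text
time: 2.33
eef_pos: [0.4001, -0.385, 0.2101]
eef_rot: [180.0, -0.0, -1.0]
ft_force: [-0.0, -1.3, 0.2]
grip_width: 0.09
grasp_force: 0.0
time: 3.0
eef_pos: [0.5995, -0.2884, 0.2088]
eef_rot: [-180.0, 0.1, -0.8]
ft_force: [-0.5, -1.1, -0.2]
grip_width: 0.09
grasp_force: 0.0
t 3.0 at [ 0.5995 -0.2884  0.2088] [-1.7997e+02  6.0000e-02 -8.2000e-01] grip 0.09 0.0 ft [-0.5 -1.1 -0.2]
turn [-0.03  0.06  0.18] rows 0.025371734534969246 shift [ 0.0005  0.0015 -0.0012] rows 0.05093053223203581
[ 0.67808295 -0.29049396  0.40712458] [[-1.36371776e-02 -9.99906987e-01  2.12530358e-04]
 [-9.58321424e-01  1.31306749e-02  2.85390318e-01]
 [-2.85366564e-01  3.68824606e-03 -9.58411353e-01]] 347.9449960817001
[ 0.61940295 -0.29180209  0.04112092] ((615.4337768554688, -292.10687255859375), (54.151329040527344, 53.9989013671875), 89.35324096679688) 2294
181 [ 0.6086414 -0.2977681  0.0941803] [ 0.62083258 -0.28670584  0.10213296]
```

View pics/w1.png

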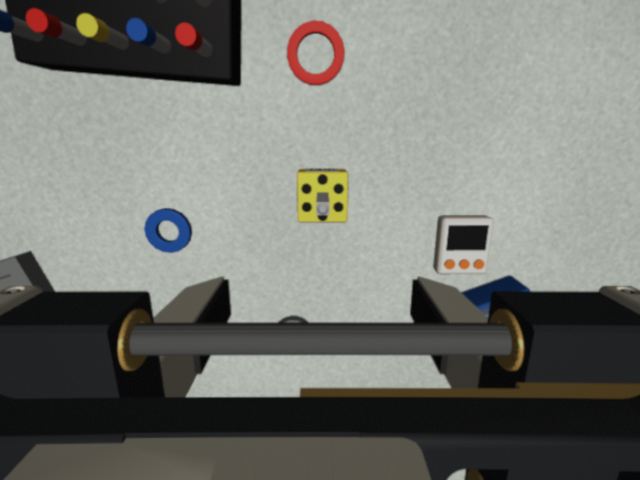

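The wrist view shows the carrier at (323,196), stem upright, with the label on the far (+x) side. The three cameras agree within 2-4 mm. I'll descend on the stem.

```bash
python3 -m pendant '0 0 0 .0145 .0025 .03 .09;0 0 0 0 0 .036 .09;0 0 0 0 0 .036 .09;0 0 0 0 0 .025 .06;0 0 0 0 0 .0165 .03;0 0 0 0 0 0 .03;0 0 0 0 0 0 .03' 25; python3 go.py .614 -.291 .066 -.7
python3 - <<'E'
from h import *
p=ctrl.snapshot("wrist");X=pts(p)
box=lambda lo,hi:X[np.all((X>lo)&(X<hi),1)]
T=box([.56,-.34,.032],[.67,-.24,.05]);print(np.median(T,0),cv2.minAreaRect((T[:,:2]*1000).astype(np.float32)),len(T))
save(p,"w2.png")
E
```

```text
time: 3.63
eef_pos: [0.6115, -0.2936, 0.0664]
eef_rot: [-180.0, 0.1, -1.1]
ft_force: [0.4, 0.0, 0.4]
grip_width: 0.0675
grasp_force: 0.0
t 3.63 at [ 0.6115 -0.2936  0.0664] [-1.7997e+02  7.0000e-02 -1.0900e+00] grip 0.0675 0.0 ft [0.4 0.  0.4]
turn [-0.03  0.07 -0.39] rows 0.055268140049776385 shift [ 0.0024 -0.0026  0.0004] rows 0.09035677445723635
[ 0.62140533 -0.29292645  0.04111238] ((615.3313598632812, -291.85797119140625), (54.063819885253906, 54.34419250488281), 89.3505859375) 5267
```

View pics/w2.png

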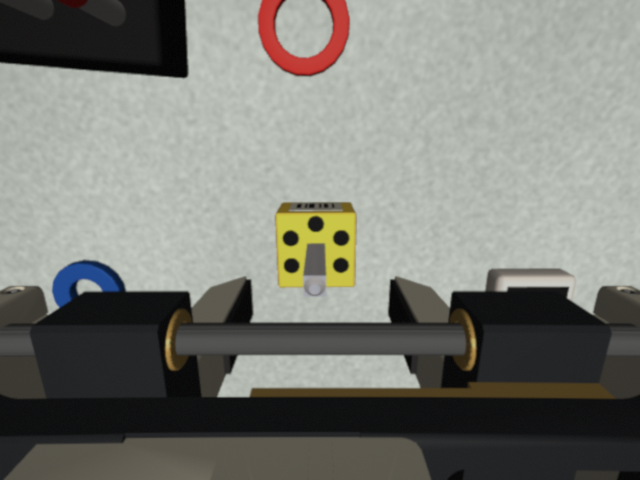

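Stem is at (314,285) between the fingers. I'll make a small correction and close.

```bash
python3 -m pendant '0 0 -.4 .003 -.0018 0 .03;0 0 0 0 0 0 .02;0 0 0 0 0 0 .0;0 0 0 0 0 0 .0;0 0 0 0 0 0 .0;0 0 0 0 0 0 .0;0 0 0 0 0 0 .0;0 0 0 0 0 0 .0' 30; python3 -m pendant '0 0 0 0 0 0 .0;0 0 0 0 0 0 .0;0 0 0 0 0 -.01 0;0 0 0 0 0 -.03 0;0 0 0 0 0 -.03 0;0 0 0 0 0 -.03 0;0 0 0 0 0 -.02 0;0 0 0 0 0 0 0'
cat > carr.py <<'E'
from h import *
from scipy.spatial.transform import Rotation as R
# carrier block pose relative to the TCP from the wrist camera
s=ctrl.observe();p=ctrl.snapshot("wrist");save(p,__import__("sys").argv[1])
r=ctrl.silhouettes("carrier",p)
for d in r[:1]:
    X=pts(p,cv2.dilate(d["region"].astype(np.uint8),np.ones((5,5)))>0)
    A=R.from_euler("xyz",s["eef_rot"],degrees=True)
    zt=s["eef_pos"][2]-.066+.04
    T=X[np.abs(X[:,2]-zt)<.008]
    b=cv2.minAreaRect((T[:,:2]*1000).astype(np.float32))
    rel=A.inv().apply(np.array([b[0][0]/1000,b[0][1]/1000,np.median(T[:,2])])-s["eef_pos"])
    print("score",d["score"],b,"rel tool",rel,"topz",np.percentile(T[:,2],[5,50,95]),"eef",s["eef_pos"],s["eef_rot"])
    c=np.linalg.lstsq(np.c_[T[:,:2],np.ones(len(T))],T[:,2],rcond=None)[0];print("tilt slopes",c[:2])
E
python3 carr.py w3.png
```

```text
time: 4.35
eef_pos: [0.6157, -0.2909, 0.0664]
eef_rot: [180.0, 0.0, -0.6]
ft_force: [-0.2, -0.5, 0.7]
grip_width: 0.0105
grasp_force: 0.0
time: 5.02
eef_pos: [0.618, -0.2923, 0.1934]
eef_rot: [179.7, -0.5, -0.6]
ft_force: [0.3, -0.4, 1.4]
grip_width: 0.0004
grasp_force: 0.0
  return _methods._mean(a, axis=axis, dtype=dtype,
  ret = ret.dtype.type(ret / rcount)
Traceback (most recent call last):
  File "carr.py", line 13, in <module>
    print("score",d["score"],b,"rel tool",rel,"topz",np.percentile(T[:,2],[5,50,95]),"eef",s["eef_pos"],s["eef_rot"])
                                                     ~~~~~~~~~~~~~^^^^^^^^^^^^^^^^^^
IndexError: index -1 is out of bounds for axis 0 with size 0
```

View pics/w3.png

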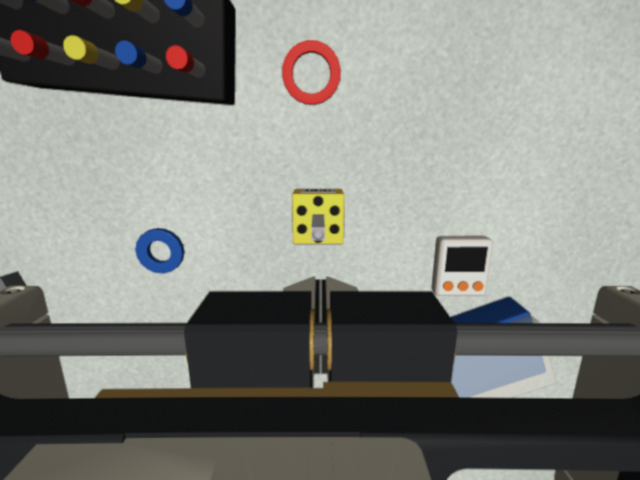

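Run:
```python
from h import *
p=ctrl.snapshot("wrist");s=ctrl.observe();print(s["eef_pos"],s["eef_rot"])
X=pts(p)
box=lambda lo,hi:X[np.all((X>lo)&(X<hi),1)]
T=box([.54,-.34,.032],[.67,-.24,.05]);print(np.median(T,0),cv2.minAreaRect((T[:,:2]*1000).astype(np.float32)),len(T))
C=box([.54,-.34,.09],[.67,-.24,.108]);print(len(C),C.min(0),C.max(0))
F=X[(X[:,2]>.15)&(X[:,2]<.3)];print(len(F))
# finger tip cloud
L=F[F[:,2]<F[:,2].min()+.03];print(F[:,2].min(),L.min(0),L.max(0),np.median(L,0))
print(proj(p,[s["eef_pos"],s["eef_pos"]+[0,0,.019]]))
```

```text
[ 0.61543186 -0.29078885  0.18622015] [-1.79989330e+02  2.84118782e-02 -6.01926290e-01]
[ 0.62042191 -0.29237237  0.04111414] ((615.3257446289062, -292.041015625), (53.92133712768555, 54.371498107910156), 89.61363983154297) 2444
209 [ 0.60923451 -0.29750131  0.09046914] [ 0.62097728 -0.28606828  0.10188177]
4769
0.22773262390881205 [ 0.61912319 -0.30921257  0.22773262] [ 0.62925593 -0.27544715  0.25769251] [ 0.62827281 -0.29212199  0.24146399]
[[317.91262471 269.30648535]
 [317.76987791 281.68440155]]
```

Fingers closed on nothing; the carrier stands untouched. The visible fingertips appear higher than the nominal TCP, so I'll check the real tip height with the other cameras.

Run:
```python
from h import *
np.set_printoptions(precision=4,suppress=True)
print(ctrl.grasp_offset)
s=ctrl.observe();e=s["eef_pos"];print(e)
p=ctrl.snapshot("wrist")
print(p["range_z"][262:300:3,308:330:4])
q=ctrl.snapshot("scene")
X=pts(q);B=X[(abs(X[:,0]-e[0])<.06)&(abs(X[:,1]-e[1])<.06)&(X[:,2]>.1)]
print(len(B),"scene lowest",np.sort(B[:,2])[:10])
uv=proj(q,[e,e+[0,0,.019],[.615,-.292,.1]]);print(uv)
c=np.round(uv[0]).astype(int)
im=q["img"].copy()
im=im[c[1]-80:c[1]+70,c[0]-100:c[0]+100]
im=cv2.resize(im,None,fx=4,fy=4,interpolation=cv2.INTER_CUBIC)
cv2.drawMarker(im,(400,320),(255,0,0),cv2.MARKER_CROSS,15,1)
cv2.imwrite("pics/s2.png",im[:,:,::-1])
```

```text
0.0188
[ 0.6154 -0.2908  0.1862]
[[0.4075 0.4089 0.4084 0.4071 0.4086 0.407 ]
 [0.4112 0.4091 0.4094 0.4096 0.4096 0.4106]
 [0.4101 0.4106 0.4105 0.4108 0.4093 0.4095]
 [0.4124 0.4121 0.4128 0.4117 0.4107 0.4115]
 [0.4126 0.4124 0.4134 0.4103 0.4123 0.4126]
 [0.4144 0.1689 0.4146 0.4123 0.4125 0.1687]
 [0.165  0.165  0.1698 0.1702 0.1685 0.1655]
 [0.1619 0.1623 0.1656 0.1659 0.1648 0.1605]
 [0.1592 0.1595 0.162  0.1639 0.1627 0.1591]
 [0.1565 0.1556 0.1594 0.16   0.1595 0.1557]
 [0.0937 0.1526 0.1559 0.1553 0.1558 0.1522]
 [0.0923 0.149  0.154  0.1538 0.1528 0.1493]
 [0.09   0.1478 0.1507 0.1496 0.15   0.1465]]
9559 scene lowest [0.1011 0.2228 0.2241 0.2244 0.2253 0.2255 0.2264 0.2266 0.2266 0.2269]
[[234.2985 246.4319]
 [233.138  239.8652]
 [238.6546 274.0634]]
```

View pics/s2.png

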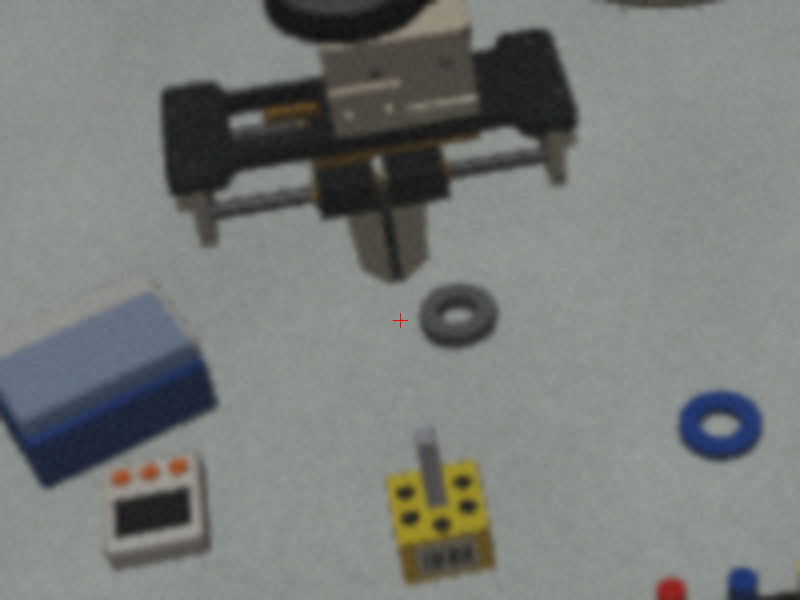

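Both cameras put the fingertips at z≈.226 while the reported TCP is at .186. The real tips are therefore about 39 mm behind the reported TCP, which explains the clean miss just above the stem. From here I'll use a measured tip offset of +0.039.

```bash
python3 -m pendant '0 0 0 -.001 0 0 .05;0 0 0 0 .001 0 .05;0 0 0 0 0 .005 .05;0 0 0 0 0 .01 .05;0 0 0 0 0 .02 .05;0 0 0 0 0 .03 .05;0 0 0 0 0 .025 .05;0 0 0 0 0 .02 .05;0 0 0 0 0 .016 .05;0 0 0 0 0 0.01 .05' 30;python3 -m pendant '0 0 0 0 0 .01 .05;0 0 0 0 0 0.005 .05;0 0 0 0 0 0 .05'
python3 go.py .614 -.291 .03 -.6
python3 - <<'E'
from h import *
p=ctrl.snapshot("wrist");X=pts(p);s=ctrl.observe();e=s["eef_pos"]
F=X[(abs(X[:,0]-e[0])<.04)&(abs(X[:,1]-e[1])<.08)&(X[:,2]<e[2]+.08)]
for sg in(-1,1):
    G=F[(sg*(F[:,1]-e[1])>.018)&(abs(F[:,1]-e[1])<.05)&(F[:,2]>.05)]
    print(sg,len(G),np.sort(G[:,2])[:5],G.min(0),G.max(0))
C=F[(abs(F[:,1]-e[1])<.012)&(F[:,2]>.05)];print("stem",C.min(0),C.max(0))
save(p,"w4.png")
E
```

```text
time: 6.1
eef_pos: [0.6132, -0.291, 0.0468]
eef_rot: [-179.9, 0.2, -0.6]
ft_force: [-0.1, 1.1, -0.1]
grip_width: 0.0497
grasp_force: 0.0
time: 6.35
eef_pos: [0.6143, -0.2917, 0.0343]
eef_rot: [-180.0, 0.1, -0.6]
ft_force: [0.5, -0.5, 0.7]
grip_width: 0.0498
grasp_force: 0.0
t 6.35 at [ 0.6143 -0.2917  0.0343] [-1.7996e+02  8.0000e-02 -6.0000e-01] grip 0.0498 0.0 ft [ 0.5 -0.5  0.7]
turn [-0.04  0.08 -0.  ] rows 0.01090481323871799 shift [-0.0003 -0.0007  0.0043] rows 0.10856371803918999
-1 1760 [0.07343927 0.07415008 0.07442149 0.07471366 0.07476076] [ 0.6060517  -0.33480711  0.07343927] [ 0.62750766 -0.31749608  0.11534338]
1 1771 [0.07249036 0.07350945 0.07360129 0.074201   0.0742695 ] [ 0.60626355 -0.26827731  0.07249036] [ 0.62802443 -0.25113258  0.11534782]
stem [ 0.61461053 -0.297793    0.05003874] [ 0.62140267 -0.28573378  0.10151417]
```

View pics/w4.png

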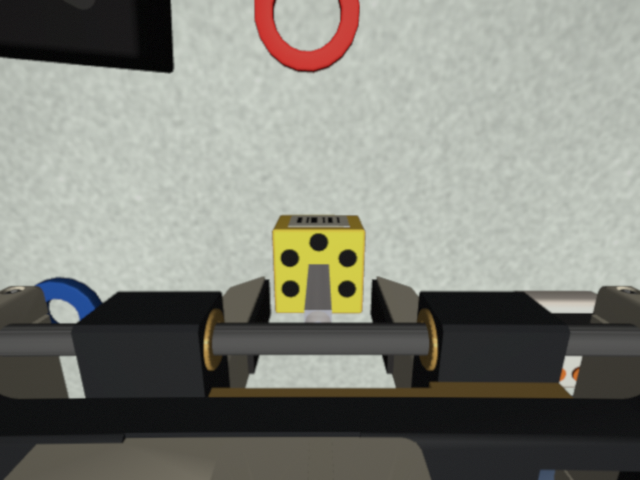

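Fingers now straddle the stem (at 318,300), tips at z≈.073 as predicted. I'll go down 5 mm, close and lift.

```bash
python3 -m pendant '0 0 0 0 0 .005 .03;0 0 0 0 0 0 0;0 0 0 0 0 0 0;0 0 0 0 0 0 0;0 0 0 0 0 0 0;0 0 0 0 0 0 0;0 0 0 0 0 0 0;0 0 0 0 0 0 0' 30 && python3 -m pendant '0 0 0 0 0 -.003 .0;0 0 0 0 0 -.015 .0;0 0 0 0 0 -.03 0;0 0 0 0 0 -.03 0;0 0 0 0 0 -.03 0;0 0 0 0 0 -.017 0;0 0 0 0 0 0 0;0 0 0 0 0 0 0'
sed -i 's/\[2\]-.066+.04/[2]+.011/' carr.py; python3 carr.py w5.png
```

```text
time: 7.07
eef_pos: [0.6147, -0.2919, 0.0304]
eef_rot: [-180.0, 0.0, -0.6]
ft_force: [-0.2, 0.7, 0.4]
grip_width: 0.0118
grasp_force: 30.0
time: 7.73
eef_pos: [0.6149, -0.2921, 0.1557]
eef_rot: [180.0, -0.1, -0.6]
ft_force: [-0.6, 0.5, -3.3]
grip_width: 0.012
grasp_force: 30.0
score 0.74 ((625.9508666992188, -293.1029052734375), (33.48046875, 54.28972244262695), 0.13020747900009155) rel tool [ 0.01108598  0.00092947 -0.0107272 ] topz [0.16293308 0.16648525 0.16780095] eef [ 0.61488676 -0.29206513  0.15574542] [ 1.79956953e+02 -6.17473587e-02 -6.02281825e-01]
tilt slopes [-0.07137593  0.00294984]
```

```bash
python3 go.py .405 .072 .15 17
```

```text
t 7.83 at [ 0.6137 -0.2914  0.1531] [-179.89    0.19   -0.6 ] grip 0.0116 29.968775510787964 ft [ 0.5  0.3 -2. ]
turn [ -0.14   0.18 -17.6 ] rows 2.478865985125919 shift [-0.0933 -0.4085  0.0031] rows 10.475735499184212
```

```bash
python3 -m pendant '0 0 -5.87 0 0 0 0;0 0 -5.87 0 0 0 0;0 0 -5.86 0 0 0 0;0 0 0 -.0035 -.0155 0 0;0 0 0 -.007 -.031 0 0;0 0 0 -.007 -.031 0 0;0 0 0 -.007 -.031 0 0;0 0 0 -.007 -.031 0 0;0 0 0 -.007 -.031 0 0;0 0 0 -.007 -.031 0 0' && python3 -m pendant '0 0 0 -.007 -.031 0 0;0 0 0 -.007 -.031 0 0;0 0 0 -.007 -.031 0 0;0 0 0 -.007 -.031 0 0;0 0 0 -.007 -.031 0 0;0 0 0 -.007 -.031 0 0;0 0 0 -.0057 -.021 0 0;0 0 0 0 0 0 0;0 0 0 0 0 0 0;0 0 0 0 0 0 0'
cat > dock.py <<'E'
from h import *
import sys
from scipy.spatial.transform import Rotation as R
np.set_printoptions(precision=4,suppress=True)
s=ctrl.observe();p=ctrl.snapshot("wrist");save(p,sys.argv[1])
A=R.from_euler("xyz",s["eef_rot"],degrees=True);X=pts(p);e=s["eef_pos"]
D=X[(abs(X[:,0]-.484)<.08)&(abs(X[:,1]-.097)<.08)]
T=D[abs(D[:,2]-.023)<.006];b=cv2.minAreaRect((T[:,:2]*1000).astype(np.float32));print("rim",b,np.median(T[:,2]),len(T))
F=D[(abs(D[:,2]-.008)<.005)&(np.hypot(D[:,0]-.484,D[:,1]-.097)<.04)];b=cv2.minAreaRect((F[:,:2]*1000).astype(np.float32));print("floor",b,np.median(F[:,2]),len(F))
t=A.inv().apply(X-e)
# carrier block points in the tool frame: top plane about 11 mm behind TCP (z=-.011)
C=t[(abs(t[:,0]-.01)<.05)&(abs(t[:,1])<.05)&(t[:,2]>-.02)&(t[:,2]<.04)]
top=C[(abs(C[:,2]+.0105)<.004)];print("carrier top tool",np.percentile(top,[1,50,99],axis=0),len(top))
for lo,hi in((.02,.03),(.008,.016)):
  fr=C[(C[:,2]>lo)&(C[:,2]<hi)]
  if len(fr):print("front",lo,np.percentile(fr,[2,50,98],axis=0),len(fr))
print("eef",e,s["eef_rot"],s["grasp_force"])
E
python3 dock.py w6.png
```

```text
time: 8.67
eef_pos: [0.5101, -0.1109, 0.1533]
eef_rot: [-179.9, 0.2, 17.0]
ft_force: [1.2, -0.5, -2.1]
grip_width: 0.0116
grasp_force: 30.0
time: 9.5
eef_pos: [0.4061, 0.0711, 0.1546]
eef_rot: [180.0, 0.1, 17.0]
ft_force: [0.4, 0.4, -2.1]
grip_width: 0.0117
grasp_force: 30.0
rim ((485.6156311035156, 96.98582458496094), (100.15403747558594, 100.6711196899414), 16.941362380981445) 0.024038272488699906 8591
floor ((485.2940673828125, 96.40963745117188), (59.957298278808594, 60.22858810424805), 16.98843765258789) 0.009175131730681067 4306
carrier top tool [[-0.0038 -0.0249 -0.0127]
 [ 0.0136  0.0013 -0.0108]
 [ 0.0265  0.0277 -0.0074]] 4451
front 0.02 [[ 0.026  -0.0238  0.0201]
 [ 0.0265  0.0039  0.023 ]
 [ 0.0272  0.0265  0.0266]] 157
front 0.008 [[ 0.026  -0.0234  0.0081]
 [ 0.027   0.0013  0.0122]
 [ 0.0276  0.0264  0.0158]] 255
eef [0.4061 0.0711 0.1546] [179.996    0.077   17.0185] 29.981521368026733
```

View pics/w6.png

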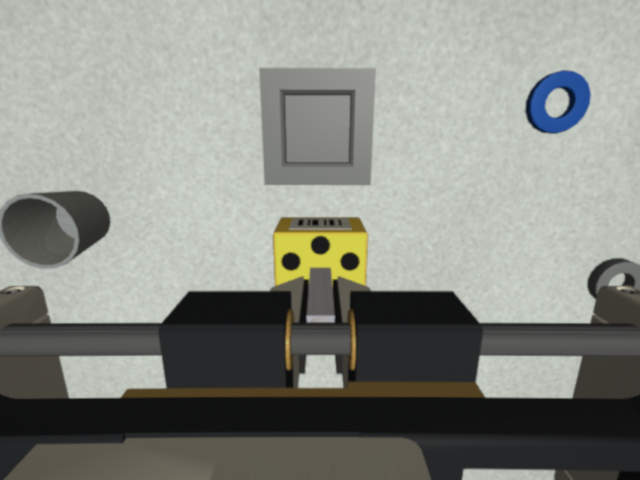

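The dock pocket is at (318,127) and the carrier is held squarely with its label forward. I'll go over the pocket and lower.

```bash
python3 go.py .485 .0979 .065 17; python3 -m pendant '0 0 0 .012 0 0 0;0 0 0 .02 -.0005 .01 0;0 0 0 .025 -.001 .02 0;0 0 0 .0192 -.001 .025 0;0 0 0 .007 0 .02 0;0 0 0 0 0 .012 0;0 0 0 0 0 0 0;0 0 0 0 0 0 0;0 0 0 0 0 0 0'; python3 go.py .485 .0979 .045 17; python3 dock.py w7.png
```

```text
t 9.55 at [0.4064 0.0708 0.1548] [1.7999e+02 6.0000e-02 1.6970e+01] grip 0.0118 29.981582164764404 ft [-0.  -1.2 -2.8]
turn [ 0.01  0.06 -0.03] rows 0.00849387130498308 shift [ 0.0831 -0.0029  0.0898] rows 3.0594103486926314
time: 10.3
eef_pos: [0.4856, 0.0976, 0.0689]
eef_rot: [180.0, -0.0, 16.9]
ft_force: [0.2, -1.4, -1.1]
grip_width: 0.012
grasp_force: 30.0
t 10.3 at [0.4856 0.0976 0.0689] [ 1.7998e+02 -4.0000e-02  1.6940e+01] grip 0.012 29.981599152088165 ft [ 0.2 -1.4 -1.1]
turn [ 0.02 -0.04 -0.06] rows 0.00807640491323135 shift [-0.0005 -0.0005  0.0239] rows 0.5986547580208278
rim ((492.74383544921875, 98.80229187011719), (85.02259826660156, 100.26653289794922), 16.954727172851562) 0.024041537958603792 7808
floor ((508.0326232910156, 103.4474868774414), (9.216826438903809, 60.09321212768555), 17.991992950439453) 0.009132609587416754 867
carrier top tool [[-0.0038 -0.0249 -0.0127]
 [ 0.0137  0.0013 -0.0108]
 [ 0.0264  0.0278 -0.0072]] 4445
front 0.02 [[ 0.0259 -0.0233  0.0201]
 [ 0.0265  0.002   0.0236]
 [ 0.027   0.0267  0.0269]] 161
front 0.008 [[ 0.0259 -0.0235  0.0082]
 [ 0.027   0.0016  0.0123]
 [ 0.0276  0.0269  0.0157]] 256
eef [0.4856 0.0976 0.0689] [179.9794  -0.0426  16.9427] 29.981599152088165
```

```bash
python3 -m pendant '0 0 0 -.0004 -.0004 .006 0;0 0 0 0 0 .006 0;0 0 0 0 0 .006 0;0 0 0 0 0 .005 0;0 0 0 0 0 .004 0;0 0 0 0 0 .003 0;0 0 0 0 0 0 0;0 0 0 0 0 0 0'; python3 go.py .485 .0979 .037 17
```

```text
time: 11.02
eef_pos: [0.4846, 0.0985, 0.0383]
eef_rot: [180.0, -0.0, 17.0]
ft_force: [-0.1, 0.2, -1.5]
grip_width: 0.0117
grasp_force: 30.0
t 11.02 at [0.4846 0.0985 0.0383] [179.99  -0.    17.01] grip 0.0117 29.99966651201248 ft [-0.1  0.2 -1.5]
turn [ 0.01 -0.    0.01] rows 0.0013446548972566319 shift [0.0002 0.0007 0.0013] rows 0.0374408937223304
```

Weight is still carried and there are no side forces. I'll lower the last couple of mm until contact, then release.

```bash
python3 -m pendant '0 0 0 0 0 .001 0;0 0 0 0 0 .001 0;0 0 0 0 0 0 0;0 0 0 0 0 0 0'; python3 go.py .485 .0979 .037 17
```

```text
time: 11.35
eef_pos: [0.4848, 0.0985, 0.0382]
eef_rot: [180.0, -0.1, 17.0]
ft_force: [-5.4, 0.2, 18.0]
grip_width: 0.0117
grasp_force: 30.0
t 11.35 at [0.4848 0.0985 0.0382] [ 1.7997e+02 -8.0000e-02  1.7010e+01] grip 0.0117 30.00418335199356 ft [-5.4  0.2 18. ]
turn [ 0.03 -0.08  0.01] rows 0.011075916422921044 shift [0.     0.0006 0.0012] rows 0.03451480360278586
```

```bash
python3 -m pendant '0 0 0 0 0 0 .05;0 0 0 0 0 0 .05;0 0 0 0 0 0 .05;0 0 0 0 0 0 .05;0 0 0 0 0 0 .05;0 0 0 0 0 -.01 .05;0 0 0 0 0 -.03 .06;0 0 0 0 0 -.035 .075;0 0 0 0 0 -.02 .075;0 0 0 0 0 0 .075'
python3 - <<'E'
from h import *
from scipy.spatial.transform import Rotation as R
np.set_printoptions(precision=4,suppress=True)
s=ctrl.observe();p=ctrl.snapshot("wrist");X=pts(p);e=s["eef_pos"];print(e,s["eef_rot"])
D=X[(abs(X[:,0]-.484)<.08)&(abs(X[:,1]-.097)<.08)]
T=D[abs(D[:,2]-.049)<.005];b=cv2.minAreaRect((T[:,:2]*1000).astype(np.float32));print("carrier top",b,np.percentile(T[:,2],[5,50,95]))
c=np.linalg.lstsq(np.c_[T[:,:2],np.ones(len(T))],T[:,2],rcond=None)[0];print("tilt",c[:2])
T=D[(D[:,2]>.1)&(D[:,2]<.112)];print("stem top",T.min(0),T.max(0),len(T))
T=D[abs(D[:,2]-.024)<.006];b=cv2.minAreaRect((T[:,:2]*1000).astype(np.float32));print("rim",b)
E
python3 go.py .37 -.267 .12 17
```

```text
time: 12.18
eef_pos: [0.4876, 0.0987, 0.1365]
eef_rot: [179.9, -0.5, 17.0]
ft_force: [0.5, -0.2, 0.3]
grip_width: 0.0717
grasp_force: 0.0
[0.4876 0.0987 0.1365] [179.8658  -0.5156  17.0065]
carrier top ((485.1384582519531, 96.79288482666016), (53.69562530517578, 54.08909225463867), 17.086536407470703) [0.0477 0.0492 0.0504]
tilt [-0.0045 -0.0014]
stem top [0.477  0.0898 0.1001] [0.4918 0.1042 0.1099] 318
rim ((485.36419677734375, 96.47591400146484), (100.5263671875, 100.15396881103516), 16.8642635345459)
t 12.23 at [0.4862 0.0986 0.1342] [179.91  -0.32  17.01] grip 0.0737 0.0 ft [-0.3  0.1 -0.7]
turn [ 0.09 -0.32  0.01] rows 0.04498626668317917 shift [-0.218   0.3156  0.0142] rows 9.596068864777857
```

Carrier seated: centred within 0.4 mm, flat, top at .049. Next the spacer.

```bash
python3 -m pendant '0 0 0 -.01 .0143 0 .08;0 0 0 -.0198 .0287 0 .08;0 0 0 -.0198 .0287 0 .08;0 0 0 -.0198 .0287 0 .08;0 0 0 -.0198 .0287 0 .08;0 0 0 -.0198 .0287 0 .08;0 0 0 -.0198 .0287 0 .08;0 0 0 -.0198 .0287 0 .08;0 0 0 -.0198 .0287 0 .08;0 0 0 -.0198 .0287 0 .08' && python3 -m pendant '0 0 0 -.0198 .0287 0 .08;0 0 0 -.01 .0143 .014 .08;0 0 0 0 0 0 .08;0 0 0 0 0 0 .08;0 0 0 0 0 0 .08'
cat > ring.py <<'E'
from h import *
import sys
from scipy.spatial.transform import Rotation as R
np.set_printoptions(precision=4,suppress=True)
# ring.py x y topz outer_diam : ring's centre from the wrist camera (outer contour of the upper face)
x,y,zt,d=map(float,sys.argv[1:5])
s=ctrl.observe();p=ctrl.snapshot("wrist");X=pts(p)
if len(sys.argv)>5: save(p,sys.argv[5])
D=X[(np.hypot(X[:,0]-x,X[:,1]-y)<.04)&(abs(X[:,2]-zt)<.004)]
(c,r)=cv2.minEnclosingCircle((D[:,:2]*1000).astype(np.float32))
print("circle",c,r,"z",np.percentile(D[:,2],[5,50,95]),len(D),"median",np.median(D,0))
b=D[:,:2].min(0)/2+D[:,:2].max(0)/2;print("bbox centre",b,np.ptp(D[:,:2],axis=0))
print("eef",s["eef_pos"],s["eef_rot"])
E
python3 ring.py .427 -.25 .015 .052 w8.png
```

```text
time: 13.07
eef_pos: [0.3828, -0.2183, 0.1307]
eef_rot: [-179.9, 0.1, 17.0]
ft_force: [1.5, -0.5, 0.6]
grip_width: 0.0797
grasp_force: 0.0
time: 13.48
eef_pos: [0.3681, -0.2661, 0.117]
eef_rot: [-179.9, 0.0, 17.0]
ft_force: [0.5, -0.8, -0.4]
grip_width: 0.0801
grasp_force: 0.0
circle (428.8907165527344, -251.76300048828125) 25.860666275024414 z [0.0136 0.015  0.0163] 2244 median [ 0.4301 -0.2514  0.015 ]
bbox centre [ 0.4289 -0.2518] [0.0512 0.0512]
eef [ 0.3681 -0.2661  0.117 ] [-179.8986    0.0352   16.9975]
```

```bash
python3 go.py .4271 -.251 -.034 17; python3 -m pendant '0 0 0 .02 0.0005 .01 .08;0 0 0 .025 .001 .02 .08;0 0 0 .0155 .001 .03 .08;0 0 0 .0003 0 .03 .08;0 0 0 0 0 .025 .08;0 0 0 0 0 .015 .08;0 0 0 0 0 .008 .08;0 0 0 0 0 .005 .08;0 0 0 0 0 0 .08;0 0 0 0 0 0 .08'; python3 go.py .4271 -.251 -.034 17
```

```text
t 13.53 at [ 0.3684 -0.266   0.1173] [-1.7995e+02  1.0000e-02  1.7050e+01] grip 0.0799 0.0 ft [-0.4  0.4 -0.1]
turn [-0.05  0.01  0.05] rows 0.0074526245677108485 shift [0.0605 0.0028 0.1513] rows 4.074935021351402
time: 14.37
eef_pos: [0.4279, -0.2518, -0.0247]
eef_rot: [179.9, -0.1, 17.0]
ft_force: [-0.4, 0.8, 0.1]
grip_width: 0.0799
grasp_force: 0.0
t 14.37 at [ 0.4279 -0.2518 -0.0247] [ 1.7992e+02 -5.0000e-02  1.7030e+01] grip 0.0799 0.0 ft [-0.4  0.8  0.1]
turn [ 0.08 -0.05  0.03] rows 0.010564364499623639 shift [-0.0005 -0.001   0.0093] rows 0.23422208047138696
```

```bash
python3 -m pendant '0 0 0 -.0005 -.001 .005 .07;0 0 0 0 0 .004 .06;0 0 0 0 0 0 .04;0 0 0 0 0 0 .04;0 0 0 0 0 0 .04;0 0 0 0 0 0 .04;0 0 0 0 0 0 .04;0 0 0 0 0 0 .04' 15; python3 go.py .4271 -.251 -.034 17; python3 ring.py .4285 -.252 .015 .052 w9.png
```

```text
time: 15.03
eef_pos: [0.4265, -0.2511, -0.0344]
eef_rot: [180.0, -0.0, 17.0]
ft_force: [-0.2, -0.7, 0.8]
grip_width: 0.0514
grasp_force: 15.0
t 15.03 at [ 0.4265 -0.2511 -0.0344] [ 1.7998e+02 -1.0000e-02  1.7000e+01] grip 0.0514 15.000027241185308 ft [-0.2 -0.7  0.8]
turn [ 0.02 -0.01 -0.  ] rows 0.0029276380111223224 shift [ 0.0006  0.0001 -0.0004] rows 0.018858389146655326
circle (438.26202392578125, -249.01242065429688) 38.520511627197266 z [0.0128 0.015  0.0164] 5247 median [ 0.4391 -0.2463  0.015 ]
bbox centre [ 0.4335 -0.249 ] [0.0431 0.0738]
eef [ 0.4265 -0.2511 -0.0344] [179.9792  -0.0059  16.999 ]
```

```bash
python3 -m pendant '0 0 0 0 0 -.01 .04;0 0 0 0 0 -.03 .04;0 0 0 0 0 -.035 .04;0 0 0 0 0 -.035 .04;0 0 0 0 0 -.035 .04;0 0 0 0 0 -.015 .04;0 0 0 0 0 0 .04;0 0 0 0 0 0 .04;0 0 0 0 0 0 .04'
cat > held.py <<'E'
from h import *
import sys
from scipy.spatial.transform import Rotation as R
from scipy.optimize import least_squares
np.set_printoptions(precision=4,suppress=True)
# held.py name radius pic : held ring's centre in the tool frame, from its front outer arc
n,rad,pic=sys.argv[1],float(sys.argv[2]),sys.argv[3]
s=ctrl.observe();p=ctrl.snapshot("wrist");save(p,pic)
A=R.from_euler("xyz",s["eef_rot"],degrees=True);t=A.inv().apply(pts(p)-s["eef_pos"])
for d in ctrl.silhouettes(n,p)[:2]:print(d["score"],np.array(d["bbox"])*[640,480,640,480])
D=t[(abs(t[:,0])<.045)&(abs(t[:,1])<.022)&(t[:,2]<-.028)&(t[:,2]>-.06)]
print(len(D),"z pct",np.percentile(D[:,2],[1,10,50,90,99]))
# front outline: the largest x in each 2 mm strip of y
ys=np.arange(-.017,.0185,.002);P=[]
for y in ys:
    S=D[abs(D[:,1]-y)<.001]
    if len(S)>3: P.append([np.percentile(S[:,0],97),y])
P=np.array(P);f=lambda q:np.hypot(P[:,0]-q[0],P[:,1]-q[1])-rad
o=least_squares(f,[0,0],loss="soft_l1",f_scale=.001);print("centre tool",o.x,"res",np.abs(o.fun).mean(),len(P))
print("eef",s["eef_pos"],s["eef_rot"],"grip",s["grip_width"],s["grasp_force"])
E
python3 held.py spacer .026 w10.png; python3 go.py .4854 .0965 .12 17
```

```text
time: 15.83
eef_pos: [0.4257, -0.2503, 0.1246]
eef_rot: [-179.9, 0.1, 17.0]
ft_force: [-0.5, -1.0, -0.8]
grip_width: 0.0514
grasp_force: 15.0
0.66 [269.824 245.376 104.384  76.8  ]
5079 z pct [-0.0507 -0.0501 -0.0492 -0.0422 -0.0376]
centre tool [0.0022 0.0016] res 8.117659190721531e-05 18
eef [ 0.4257 -0.2503  0.1246] [-179.9129    0.0614   17.0025] grip 0.05138614856499366 14.99984216177836
t 15.93 at [ 0.4255 -0.2502  0.124 ] [-1.7985e+02  1.0000e-01  1.7000e+01] grip 0.0515 14.999771313741803 ft [-0.2 -0.3  0.7]
turn [-0.15  0.1  -0.  ] rows 0.021057473281792125 shift [ 0.1586 -0.3141  0.004 ] rows 8.796510997413854
```

View pics/w10.png

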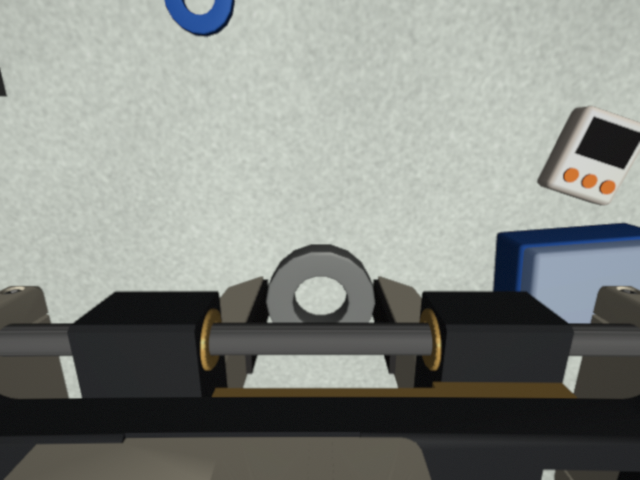

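Spacer held level (ring at 321,290), and the circle fit has a 0.1 mm residual. Moving above the stem.

```bash
python3 go.py .4824 .0977 .11 17; python3 -m pendant '0 0 0 .0071 -.0142 0 .04;0 0 0 .0141 -.0285 0 .04;0 0 0 .0141 -.0285 0 .04;0 0 0 .0141 -.0285 0 .04;0 0 0 .0141 -.0285 0 .04;0 0 0 .0141 -.0285 0 .04;0 0 0 .0141 -.0285 0 .04;0 0 0 .0141 -.0285 0 .04;0 0 0 .0141 -.0285 0 .04;0 0 0 .0141 -.0285 0 .04' && python3 -m pendant '0 0 0 .0141 -.0285 0 .04;0 0 0 .0071 -.0153 .012 .04;0 0 0 0 0 0 .04;0 0 0 0 0 0 .04;0 0 0 0 0 0 .04';  python3 go.py .4824 .0977 .075 17
```

```text
t 15.93 at [ 0.4255 -0.2502  0.124 ] [-1.7985e+02  1.0000e-01  1.7000e+01] grip 0.0515 14.999771313741803 ft [-0.2 -0.3  0.7]
turn [-0.15  0.1  -0.  ] rows 0.021057473281792125 shift [ 0.1561 -0.3161  0.014 ] rows 8.820030308141332
time: 16.77
eef_pos: [0.4746, 0.0488, 0.1241]
eef_rot: [-180.0, 0.1, 17.0]
ft_force: [0.4, -0.2, -0.4]
grip_width: 0.0513
grasp_force: 15.0
time: 17.18
eef_pos: [0.4824, 0.0946, 0.1127]
eef_rot: [-180.0, 0.1, 17.0]
ft_force: [0.5, -0.3, -0.1]
grip_width: 0.0515
grasp_force: 15.0
t 17.18 at [0.4824 0.0946 0.1127] [-1.8e+02  1.1e-01  1.7e+01] grip 0.0515 14.999756212346256 ft [ 0.5 -0.3 -0.1]
turn [-0.    0.11  0.  ] rows 0.01570992216477696 shift [ 0.0009 -0.0029  0.0377] rows 0.9459472824092328
```

```bash
python3 -m pendant '0 0 0 .0009 -.0029 .012 .04;0 0 0 0 0 .012 .04;0 0 0 0 0 .01 .04;0 0 0 0 0 0 .04;0 0 0 0 0 0 .04'; python3 go.py .4824 .0977 .0145 17; python3 held.py spacer .026 w11.png
python3 - <<'E'
from h import *
p=ctrl.snapshot("wrist");X=pts(p)
D=X[(np.hypot(X[:,0]-.485,X[:,1]-.097)<.012)&(X[:,2]>.06)&(X[:,2]<.115)];print("stem seen",len(D),D.min(0) if len(D) else 0,D.max(0) if len(D) else 0)
E
```

```text
time: 17.6
eef_pos: [0.4827, 0.0971, 0.0794]
eef_rot: [180.0, 0.1, 16.9]
ft_force: [0.5, -0.5, 0.2]
grip_width: 0.0514
grasp_force: 15.0
t 17.6 at [0.4827 0.0971 0.0794] [1.800e+02 6.000e-02 1.691e+01] grip 0.0514 14.999950476922095 ft [ 0.5 -0.5  0.2]
turn [ 0.    0.06 -0.09] rows 0.013019077450559628 shift [-0.0001 -0.0006  0.0649] rows 1.62200331445565
0.56 [269.632 242.784 108.288  79.008]
5158 z pct [-0.0507 -0.0501 -0.0492 -0.0414 -0.0289]
centre tool [0.0021 0.0016] res 9.38027476441072e-05 18
eef [0.4827 0.0971 0.0794] [179.9997   0.0571  16.9076] grip 0.051374700949979125 14.999950476922095
stem seen 383 [0.4772386  0.08967886 0.10308151] [0.4898432  0.10314731 0.11057791]
```

```bash
python3 -m pendant '0 0 0 0 -.0004 .008 .04;0 0 0 0 0 .01 .04;0 0 0 0 0 .01 .04;0 0 0 0 0 .01 .04;0 0 0 0 0 .01 .04;0 0 0 0 0 .008 .04;0 0 0 0 0 .005 .04;0 0 0 0 0 0 .04;0 0 0 0 0 0 .04'; python3 go.py .4824 .0977 .0137 17
```

```text
time: 18.5
eef_pos: [0.4828, 0.0986, 0.0183]
eef_rot: [180.0, 0.0, 17.0]
ft_force: [-0.2, -0.8, -0.7]
grip_width: 0.0516
grasp_force: 15.0
t 18.5 at [0.4828 0.0986 0.0183] [1.8e+02 2.0e-02 1.7e+01] grip 0.0516 15.000010652001947 ft [-0.2 -0.8 -0.7]
turn [0.   0.02 0.  ] rows 0.0023870560050250787 shift [-0.0006  0.0008  0.0046] rows 0.11721899639611812
```

```bash
python3 -m pendant '0 0 0 -.0003 .0004 .002 .04;0 0 0 0 0 .002 .04;0 0 0 0 0 .0005 .04;0 0 0 0 0 0 .04;0 0 0 0 0 0 .04'; python3 go.py .4824 .0977 .0137 17
```

```text
time: 18.92
eef_pos: [0.4827, 0.0981, 0.014]
eef_rot: [180.0, -0.0, 17.0]
ft_force: [-0.4, -1.0, 0.4]
grip_width: 0.0515
grasp_force: 15.0
t 18.92 at [0.4827 0.0981 0.014 ] [ 1.7999e+02 -1.0000e-02  1.7000e+01] grip 0.0515 14.999784431420267 ft [-0.4 -1.   0.4]
turn [ 0.01 -0.01 -0.  ] rows 0.0015276477395456986 shift [-0.0004  0.0003  0.0003] rows 0.015193202280324548
```

```bash
python3 -m pendant '0 0 0 0 0 .0007 .04;0 0 0 0 0 0 .04;0 0 0 0 0 0 .04'; python3 -m pendant '0 0 0 0 0 0 .08;0 0 0 0 0 0 .08;0 0 0 0 0 0 .08;0 0 0 0 0 0 .08;0 0 0 0 0 0 .08;0 0 0 0 0 -.01 .08;0 0 0 0 0 -.03 .08;0 0 0 0 0 -.035 .08;0 0 0 0 0 -.035 .08;0 0 0 0 0 -.02 .08' && python3 -m pendant '0 0 0 0 0 0 .08;0 0 0 0 0 0 .08'
python3 ring.py .485 .0968 .0632 .052 w12.png
python3 go.py .5107 -.1244 .12 17
```

```text
time: 19.17
eef_pos: [0.4828, 0.0982, 0.0135]
eef_rot: [180.0, -0.0, 17.0]
ft_force: [-0.4, 0.5, 2.7]
grip_width: 0.0519
grasp_force: 15.0
time: 20.0
eef_pos: [0.484, 0.0983, 0.1476]
eef_rot: [179.9, -0.3, 17.0]
ft_force: [0.7, 0.5, -0.1]
grip_width: 0.0801
grasp_force: 0.0
time: 20.17
eef_pos: [0.4833, 0.0982, 0.1448]
eef_rot: [179.9, -0.2, 17.0]
ft_force: [-0.3, 0.5, -0.3]
grip_width: 0.0801
grasp_force: 0.0
circle (485.80767822265625, 97.14424896240234) 25.790632247924805 z [0.0615 0.063  0.0642] 2022 median [0.4897 0.1    0.063 ]
bbox centre [0.4859 0.0972] [0.0513 0.0512]
eef [0.4833 0.0982 0.1448] [179.9461  -0.1829  17.0019]
t 20.22 at [0.4823 0.0981 0.1434] [ 1.7999e+02 -1.0000e-02  1.7000e+01] grip 0.08 0.0 ft [ 0.1  0.1 -0.5]
turn [ 0.01 -0.01  0.  ] rows 0.002097902177934716 shift [-0.0379  0.2211  0.0234] rows 5.639217123473514
```

Spacer lies flat at .063, centred within 1 mm. Next the disc.

```bash
python3 -m pendant '0 0 0 -.003 .0158 0 .08;0 0 0 -.0063 .0316 0 .08;0 0 0 -.0063 .0316 0 .08;0 0 0 -.0063 .0316 0 .08;0 0 0 -.0063 .0316 0 .08;0 0 0 -.0063 .0316 .01 .08;0 0 0 -.0034 .0316 .013 .08;0 0 0 0 .0158 0 .08;0 0 0 0 0 0 .08;0 0 0 0 0 0 .08'; python3 ring.py .570 -.1065 .011 .054 w13.png
```

```text
time: 21.05
eef_pos: [0.5105, -0.1243, 0.1194]
eef_rot: [-179.9, 0.1, 16.9]
ft_force: [0.5, 1.7, -0.1]
grip_width: 0.0802
grasp_force: 0.0
circle (571.8182983398438, -108.27281188964844) 26.811264038085938 z [0.0096 0.011  0.0123] 2385 median [ 0.5728 -0.108   0.011 ]
bbox centre [ 0.5718 -0.1083] [0.0531 0.0531]
eef [ 0.5105 -0.1243  0.1194] [-179.8922    0.0937   16.9059]
```

```bash
python3 go.py .57 -.1075 -.035 17; python3 -m pendant '0 0 0 .02 0 .01 .08;0 0 0 .025 .0005 .02 .08;0 0 0 .0155 .0005 .03 .08;0 0 0 .0015 0 .03 .08;0 0 0 0 0 .025 .08;0 0 0 0 0 .015 .08;0 0 0 0 0 .008 .08;0 0 0 0 0 .005 .08;0 0 0 0 0 0 .08;0 0 0 0 0 0 .08'; python3 go.py .57 -.1075 -.035 17
```

```text
t 21.1 at [ 0.5106 -0.1235  0.1198] [-1.7991e+02  6.0000e-02  1.6990e+01] grip 0.0801 0.0 ft [ 0.7 -0.3 -0.2]
turn [-0.09  0.06 -0.01] rows 0.012225628125548666 shift [0.0615 0.0021 0.1548] rows 4.163748302832716
time: 21.93
eef_pos: [0.5713, -0.107, -0.0217]
eef_rot: [179.9, -0.1, 17.0]
ft_force: [1.0, -1.3, -0.1]
grip_width: 0.0799
grasp_force: 0.0
t 21.93 at [ 0.5713 -0.107  -0.0217] [ 1.7994e+02 -8.0000e-02  1.7040e+01] grip 0.0799 0.0 ft [ 1.  -1.3 -0.1]
turn [ 0.06 -0.08  0.04] rows 0.010655412883594813 shift [-0.0014  0.0001  0.0133] rows 0.3338985618027275
```

```bash
python3 -m pendant '0 0 0 -.001 0 .007 .07;0 0 0 0 0 .0055 .06;0 0 0 0 0 0 .04;0 0 0 0 0 0 .04;0 0 0 0 0 0 .04;0 0 0 0 0 0 .04;0 0 0 0 0 0 .04;0 0 0 0 0 0 .04' 15; python3 -m pendant '0 0 0 0 0 -.01 .04;0 0 0 0 0 -.03 .04;0 0 0 0 0 -.035 .04;0 0 0 0 0 -.035 .04;0 0 0 0 0 -.035 .04;0 0 0 0 0 -.015 .04;0 0 0 0 0 0 .04;0 0 0 0 0 0 .04;0 0 0 0 0 0 .04'
python3 held.py top_disc .027 w14.png; python3 go.py .4824 .0977 .11 17
```

```text
time: 22.6
eef_pos: [0.5698, -0.1077, -0.0352]
eef_rot: [180.0, -0.0, 17.0]
ft_force: [-0.6, 0.1, -0.5]
grip_width: 0.053
grasp_force: 15.0
time: 23.35
eef_pos: [0.5689, -0.1073, 0.124]
eef_rot: [-179.9, 0.1, 17.0]
ft_force: [0.7, -0.2, -0.8]
grip_width: 0.0531
grasp_force: 15.0
0.7 [264.    242.88  111.616  80.112]
4955 z pct [-0.0476 -0.047  -0.0461 -0.0427 -0.0386]
centre tool [0.0018 0.0016] res 0.00012723106947891224 18
eef [ 0.5689 -0.1073  0.124 ] [-179.9477    0.081    17.0015] grip 0.053100124670923315 14.999908008612692
t 23.45 at [ 0.5687 -0.1073  0.1232] [-1.799e+02  1.500e-01  1.700e+01] grip 0.0525 14.999965662136674 ft [ 0.6  0.4 -1.8]
turn [-0.1   0.15 -0.  ] rows 0.020715887511426574 shift [-0.0226 -0.2212  0.0132] rows 5.568934084820242
```

```bash
python3 -m pendant '0 0 0 -.0016 -.0158 0 .04;0 0 0 -.0032 -.0316 0 .04;0 0 0 -.0032 -.0316 0 .04;0 0 0 -.0032 -.0316 0 .04;0 0 0 -.0032 -.0316 0 .04;0 0 0 -.0032 -.0316 0 .04;0 0 0 -.0032 -.0316 .01 .04;0 0 0 -.0015 -.0158 .015 .04;0 0 0 0 0 .01 .04;0 0 0 0 0 0 .04' && python3 -m pendant '0 0 0 0 0 0 .04;0 0 0 0 0 0 .04';  python3 go.py .4828 .0978 .027 17;  python3 held.py top_disc .027 w15.png
```

```text
time: 24.28
eef_pos: [0.481, 0.0984, 0.0869]
eef_rot: [-179.9, 0.3, 17.1]
ft_force: [0.2, -0.6, -0.2]
grip_width: 0.0535
grasp_force: 15.0
time: 24.45
eef_pos: [0.484, 0.097, 0.0897]
eef_rot: [180.0, 0.0, 17.0]
ft_force: [0.5, -0.4, 0.3]
grip_width: 0.0533
grasp_force: 15.0
t 24.45 at [0.484  0.097  0.0897] [1.7999e+02 2.0000e-02 1.6970e+01] grip 0.0533 14.999821954406798 ft [ 0.5 -0.4  0.3]
turn [ 0.01  0.02 -0.03] rows 0.00469506605914422 shift [-0.0009 -0.0011  0.0627] rows 1.567449554688894
0.72 [264.384 245.28  111.424  78.   ]
4955 z pct [-0.0477 -0.0471 -0.0462 -0.0429 -0.0386]
centre tool [0.0018 0.0016] res 0.000115915137062958 18
eef [0.484  0.097  0.0897] [179.9924   0.0174  16.9667] grip 0.05325337078050064 14.999821954406798
```

```bash
python3 -m pendant '0 0 0 -.0009 -.0011 .004 .04;0 0 0 0 0 .008 .04;0 0 0 0 0 .01 .04;0 0 0 0 0 .01 .04;0 0 0 0 0 .01 .04;0 0 0 0 0 .008 .04;0 0 0 0 0 .006 .04;0 0 0 0 0 .003 .04;0 0 0 0 0 0 .04;0 0 0 0 0 0 .04'; python3 go.py .4828 .0978 .027 17
```

```text
time: 25.38
eef_pos: [0.4826, 0.0982, 0.0308]
eef_rot: [180.0, -0.0, 17.0]
ft_force: [-0.6, 0.6, -0.2]
grip_width: 0.0534
grasp_force: 15.0
t 25.38 at [0.4826 0.0982 0.0308] [ 1.7999e+02 -1.0000e-02  1.7000e+01] grip 0.0534 14.999848720617592 ft [-0.6  0.6 -0.2]
turn [ 0.01 -0.01 -0.  ] rows 0.001378859346013307 shift [0.     0.0004 0.0038] rows 0.09495999902486005
```

```bash
python3 -m pendant '0 0 0 0 .0003 .002 .04;0 0 0 0 0 .0018 .04;0 0 0 0 0 .0004 .04;0 0 0 0 0 0 .04;0 0 0 0 0 0 .04'; python3 -m pendant '0 0 0 0 0 0 .08;0 0 0 0 0 0 .08;0 0 0 0 0 0 .08;0 0 0 0 0 0 .08;0 0 0 0 0 0 .08;0 0 0 0 0 -.01 .08;0 0 0 0 0 -.03 .08;0 0 0 0 0 -.035 .08;0 0 0 0 0 -.025 .08;0 0 0 0 0 -.01 .08' && python3 -m pendant '0 0 0 0 0 0 .08;0 0 0 0 0 0 .08'
python3 ring.py .485 .0968 .073 .054 w16.png
python3 - <<'E'
from h import *
np.set_printoptions(precision=4,suppress=True)
# reader head & post from the cameras
for c in("top","scene"):
    p=ctrl.snapshot(c);X=pts(p)
    box=lambda lo,hi:X[np.all((X>lo)&(X<hi),1)]
    r=ctrl.silhouettes("lens",p)
    H=box([.62,.28,.216],[.78,.42,.227]);print(c,"head top",cv2.minAreaRect((H[:,:2]*1000).astype(np.float32)),np.median(H[:,2]),len(H))
    P=box([.62,.28,.232],[.78,.42,.27]);print("post",np.median(P,0),P.min(0),P.max(0),len(P))
    B=box([.62,.28,.008],[.78,.42,.03]);print("base",cv2.minEnclosingCircle((B[:,:2]*1000).astype(np.float32)),np.median(B[:,2]),len(B))
E
python3 go.py .483 .098 .1 17
```

```text
time: 25.8
eef_pos: [0.4828, 0.0979, 0.0267]
eef_rot: [180.0, -0.0, 17.0]
ft_force: [0.1, -0.7, 1.5]
grip_width: 0.0531
grasp_force: 15.0
time: 26.63
eef_pos: [0.4846, 0.0981, 0.1411]
eef_rot: [179.9, -0.4, 17.0]
ft_force: [0.2, -0.4, -0.2]
grip_width: 0.0803
grasp_force: 0.0
time: 26.8
eef_pos: [0.4827, 0.098, 0.1371]
eef_rot: [180.0, -0.1, 17.0]
ft_force: [-0.2, -0.4, -0.2]
grip_width: 0.0794
grasp_force: 0.0
circle (485.34991455078125, 97.05992126464844) 26.836252212524414 z [0.0715 0.073  0.0741] 2591 median [0.489  0.0989 0.073 ]
bbox centre [0.4855 0.0969] [0.053  0.0532]
eef [0.4827 0.098  0.1371] [179.9737  -0.0768  17.0005]
top head top ((686.3228759765625, 350.09234619140625), (50.339298248291016, 58.721458435058594), 26.99380111694336) 0.219393965347638 582
post [0.6927 0.3512 0.2577] [0.6865 0.346  0.2324] [0.7029 0.3632 0.2631] 121
base ((693.9932250976562, 353.3437805175781), 45.18954086303711) 0.010717163572987309 736
scene head top ((689.6876831054688, 351.1467590332031), (49.85401153564453, 61.583683013916016), 24.506351470947266) 0.2195185902265212 287
post [0.7    0.3526 0.2499] [0.6875 0.3469 0.2321] [0.7066 0.3635 0.2628] 108
base ((697.1915283203125, 355.1105651855469), 47.46065902709961) 0.011416712540982707 601
t 27.05 at [0.4819 0.0979 0.1354] [-1.7997e+02  1.3000e-01  1.7000e+01] grip 0.08 0.0 ft [0.  0.2 0.2]
turn [-0.03  0.13 -0.  ] rows 0.01846606260595467 shift [0.0011 0.0002 0.0354] rows 0.8856350866207563
```

The disc lies flat at .073, centred. Now I'll grip the stem above it.

```bash
python3 go.py .4848 .0985 .04 17;python3 -m pendant '0 0 0 .0025 .0002 .02 .06;0 0 0 0 0 .03 .05;0 0 0 0 0 .025 .05;0 0 0 0 0 .012 .05;0 0 0 0 0 .0055 .05;0 0 0 0 0 .003 .05;0 0 0 0 0 0 .05;0 0 0 0 0 0 .05' 35; python3 go.py .4848 .0985 .04 17
```

```text
t 27.05 at [0.4819 0.0979 0.1354] [-1.7997e+02  1.3000e-01  1.7000e+01] grip 0.08 0.0 ft [0.  0.2 0.2]
turn [-0.03  0.13 -0.  ] rows 0.01846606260595467 shift [0.003  0.0003 0.0954] rows 2.386352693134864
time: 27.72
eef_pos: [0.4856, 0.0985, 0.0416]
eef_rot: [180.0, -0.1, 17.0]
ft_force: [0.7, 0.5, 0.6]
grip_width: 0.0501
grasp_force: 0.0
t 27.72 at [0.4856 0.0985 0.0416] [ 1.7998e+02 -6.0000e-02  1.7000e+01] grip 0.0501 0.0 ft [0.7 0.5 0.6]
turn [ 0.02 -0.06  0.  ] rows 0.008150177089678851 shift [-0.0007 -0.0002  0.0016] rows 0.04404376921470619
```

```bash
python3 -m pendant '0 0 0 -.0006 0 .0012 .03;0 0 0 0 0 0 0;0 0 0 0 0 0 0;0 0 0 0 0 0 0;0 0 0 0 0 0 0;0 0 0 0 0 0 0;0 0 0 0 0 0 0;0 0 0 0 0 0 0;0 0 0 0 0 0 0' 35; python3 -m pendant '0 0 0 0 0 -.003 .0;0 0 0 0 0 -.01 .0;0 0 0 0 0 -.02 0;0 0 0 0 0 -.03 0;0 0 0 0 0 -.035 0;0 0 0 0 0 -.035 0;0 0 0 0 0 -.03 0;0 0 0 0 0 -.012 0;0 0 0 0 0 0 0;0 0 0 0 0 0 0'; python3 go.py .5 .22 .212 25.5
```

```text
time: 28.47
eef_pos: [0.4845, 0.0983, 0.0399]
eef_rot: [180.0, -0.0, 17.0]
ft_force: [0.1, 0.3, 2.2]
grip_width: 0.0118
grasp_force: 35.0
time: 29.3
eef_pos: [0.4842, 0.0983, 0.2151]
eef_rot: [180.0, -0.0, 17.0]
ft_force: [-0.6, 0.4, -3.7]
grip_width: 0.0118
grasp_force: 35.0
t 29.3 at [0.4842 0.0983 0.2151] [ 1.7998e+02 -4.0000e-02  1.7000e+01] grip 0.0118 34.99934792518616 ft [-0.6  0.4 -3.7]
turn [ 0.02 -0.03 -8.5 ] rows 1.197038371165733 shift [ 0.0666 -0.1031  0.0031] rows 3.069182611320685
```

```bash
python3 -m pendant '0 0 -4.25 0 0 0 0;0 0 -4.25 0 0 0 0;0 0 0 .0066 -.0103 0 0;0 0 0 .0133 -.0206 0 0;0 0 0 .0133 -.0206 0 0;0 0 0 .0133 -.0206 0 0;0 0 0 .0133 -.0206 0 0;0 0 0 .0066 -.0103 0.003 0;0 0 0 0 0 0 0;0 0 0 0 0 0 0'
cat > rd.py <<'E'
from h import *
import sys
from scipy.spatial.transform import Rotation as R
np.set_printoptions(precision=4,suppress=True)
s=ctrl.observe();p=ctrl.snapshot("wrist");save(p,sys.argv[1]);X=pts(p);e=s["eef_pos"]
print("eef",e,s["eef_rot"],s["grasp_force"])
N=X[(np.hypot(X[:,0]-.694,X[:,1]-.352)<.09)]
h,b=np.histogram(N[:,2],np.arange(0,.28,.005));print([(round(float(z),3),int(n)) for z,n in zip(b,h) if n>60])
H=N[abs(N[:,2]-.2195)<.006];print("head top",cv2.minAreaRect((H[:,:2]*1000).astype(np.float32)),np.median(H[:,2]),len(H))
P=N[(N[:,2]>.235)];print("post",len(P),P.min(0) if len(P) else 0,P.max(0) if len(P) else 0)
B=N[(N[:,2]>.004)&(N[:,2]<.03)];
if len(B):print("base",cv2.minEnclosingCircle((B[:,:2]*1000).astype(np.float32)),np.median(B[:,2]),len(B))
for d in ctrl.silhouettes("lens",p)[:1]:
    g=(p["img"][:,:,1].astype(int)-np.maximum(p["img"][:,:,0],p["img"][:,:,2])>20)&d["region"]
    v,u=np.nonzero(g);L=pts(p,g);print("lens",d["score"],np.array(d["bbox"])*[640,480,640,480],"green",len(L),np.median(L,0) if len(L) else 0,L.min(0) if len(L) else 0,L.max(0) if len(L) else 0)
A=R.from_euler("xyz",s["eef_rot"],degrees=True);t=A.inv().apply(X-e)
C=t[(abs(t[:,0])<.035)&(abs(t[:,1])<.032)&(t[:,2]>-.06)&(t[:,2]<.04)]
h,b=np.histogram(C[:,2],np.arange(-.06,.04,.002));print([(round(float(z),3),int(n)) for z,n in zip(b,h) if n>40])
F=C[(C[:,2]>-.005)&(C[:,2]<.025)];print("front",np.percentile(F,[2,50,98],axis=0),len(F))
E
python3 rd.py w17.png
```

```text
time: 30.13
eef_pos: [0.4991, 0.2201, 0.2102]
eef_rot: [-180.0, 0.2, 25.5]
ft_force: [-0.3, -0.7, -3.1]
grip_width: 0.0115
grasp_force: 35.0
eef [0.4991 0.2201 0.2102] [-179.9999    0.1928   25.5407] 34.999505281448364
[(0.0, 7271), (0.005, 121), (0.01, 645)]
head top ((0.0, 0.0), (0.0, 0.0), 0.0) nan 0
post 0 0 0
base ((642.0106201171875, 326.9239807128906), 55.195770263671875) 0.012606751080257753 792
[(-0.06, 136), (-0.058, 160), (-0.056, 201), (-0.054, 169), (-0.052, 158), (-0.05, 165), (-0.048, 130), (-0.046, 97), (-0.044, 76), (-0.042, 74), (-0.036, 239), (-0.034, 2148), (-0.032, 286), (-0.03, 125), (-0.028, 122), (-0.026, 73), (-0.024, 51), (-0.022, 114), (-0.02, 93), (-0.018, 104), (-0.016, 75), (-0.014, 76), (-0.012, 128), (-0.01, 1082), (-0.008, 203), (-0.006, 85), (-0.004, 137), (-0.002, 83), (0.0, 83), (0.002, 54), (0.004, 84), (0.006, 72), (0.008, 63), (0.01, 69), (0.012, 54), (0.014, 59), (0.016, 55), (0.018, 61), (0.022, 64), (0.028, 46)]
front [[ 0.0259 -0.0234 -0.0046]
 [ 0.0268  0.0015  0.0067]
 [ 0.0274  0.0267  0.0231]] 1021
  return _methods._mean(a, axis=axis, dtype=dtype,
  ret = ret.dtype.type(ret / rcount)
```

View pics/w17.png

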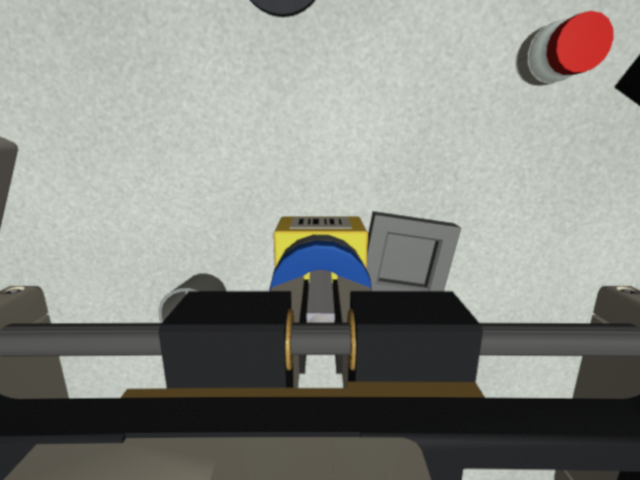

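The stack is intact in the gripper (label forward, disc seated, 24 mm above the block top). Moving to the show point.

```bash
python3 go.py .5094 .2664 .204 25.5; python3 -m pendant '0 0 0 .004 -.005 0.001 0;0 0 0 .008 -.01 0.002 0;0 0 0 .009 -.012 0.002 0;0 0 0 .006 -.008 0.001 0;0 0 0 .002 -.002 0 0;0 0 0 0 0 0 0;0 0 0 0 0 0 0;0 0 0 0 0 0 0'; python3 go.py .5094 .2664 .204 25.5
python3 - <<'E'
from h import *
np.set_printoptions(precision=4,suppress=True)
im=[]
for c in("top","scene"):
    p=ctrl.snapshot(c);X=pts(p);im.append(p)
    N=X[np.hypot(X[:,0]-.694,X[:,1]-.352)<.075]
    H=N[abs(N[:,2]-.2195)<.005];print(c,"head top",cv2.minAreaRect((H[:,:2]*1000).astype(np.float32)),np.median(H[:,2]),len(H))
    H=N[(N[:,2]>.1)&(N[:,2]<.23)];print("head z hist",np.histogram(H[:,2],np.arange(.15,.235,.005))[0])
    g=p["img"].astype(int);m=(g[:,:,1]-np.maximum(g[:,:,0],g[:,:,2])>15);L=pts(p,m);L=L[(np.hypot(L[:,0]-.66,L[:,1]-.336)<.05)&(L[:,2]>.1)];print("green",len(L),L.min(0) if len(L) else 0,L.max(0) if len(L) else 0,np.median(L,0) if len(L) else 0)
    G=X[(np.hypot(X[:,0]-.51,X[:,1]-.265)<.05)]
    d=(g[:,:,0]>1.4*g[:,:,2])&(g[:,:,1]>1.2*g[:,:,2])&(g[:,:,0]>60);Y=pts(p,d);Y=Y[(np.hypot(Y[:,0]-.51,Y[:,1]-.265)<.05)&(Y[:,2]>.15)]
    print("yellow",len(Y),Y.min(0) if len(Y) else 0,Y.max(0) if len(Y) else 0)
uv=proj(im[0],[[.6,.31,.2]])[0].astype(int);a=im[0]["img"][max(uv[1]-50,0):uv[1]+50,max(uv[0]-65,0):uv[0]+65]
uv=proj(im[1],[[.6,.31,.2]])[0].astype(int);b=im[1]["img"][uv[1]-75:uv[1]+75,uv[0]-90:uv[0]+110]
A=cv2.resize(a,(400,int(400*a.shape[0]/a.shape[1])),interpolation=2);B=cv2.resize(b,(400,int(400*b.shape[0]/b.shape[1])),interpolation=2)
h=max(len(A),len(B));o=np.zeros((h,800,3),np.uint8);o[:len(A),:400]=A;o[:len(B),400:]=B;cv2.imwrite("pics/f.png",o[:,:,::-1])
E
```

```text
t 30.23 at [0.4996 0.2191 0.2111] [1.7998e+02 1.1000e-01 2.5450e+01] grip 0.0119 34.99944448471069 ft [ 0.8 -0.6 -3.8]
turn [ 0.02  0.11 -0.05] rows 0.015014981142857351 shift [ 0.0292 -0.0385  0.0071] rows 1.2215217267418377
time: 30.9
eef_pos: [0.5102, 0.2655, 0.2058]
eef_rot: [180.0, 0.0, 25.5]
ft_force: [-0.3, 0.1, -3.2]
grip_width: 0.0115
grasp_force: 35.0
t 30.9 at [0.5102 0.2655 0.2058] [1.7998e+02 2.0000e-02 2.5500e+01] grip 0.0115 34.999385476112366 ft [-0.3  0.1 -3.2]
turn [ 0.02  0.02 -0.  ] rows 0.0026913826016365665 shift [-0.0004 -0.0012  0.0018] rows 0.053509003634321664
top head top ((685.9443359375, 350.0372009277344), (52.48423767089844, 60.411163330078125), 24.444425582885742) 0.21901544979067544 598
head z hist [  0   0   0   0  10  24  37  39  46  58 124  75  87 370 225  14]
green 27 [0.6552 0.3271 0.2002] [0.6653 0.3493 0.2108] [0.661  0.3381 0.2052]
yellow 406 [0.4744 0.2163 0.1839] [0.5488 0.3005 0.5868]
scene head top ((689.1495361328125, 352.9173583984375), (48.97505569458008, 61.40077590942383), 23.977476119995117) 0.21914411842286 301
head z hist [  7   0   0   2  22  41  42  58  70  70 115  90  59 182 112  20]
green 0 0 0 0
yellow 383 [0.4903 0.2207 0.1745] [0.5456 0.3013 0.3436]
```

View pics/f.png

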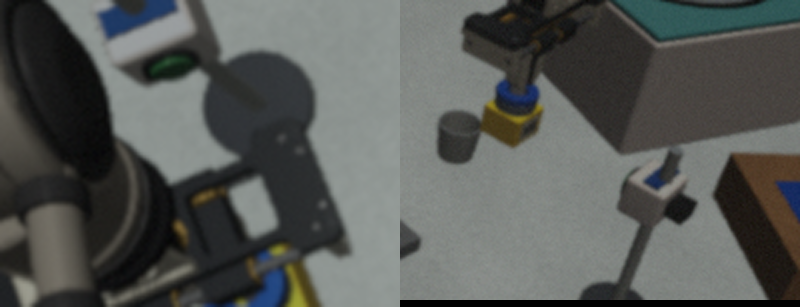

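The right view shows the stack upright with its label towards the reader head. The left view shows the lens (168,66) facing it. One small correction, then hand in.

```bash
python3 -m pendant '0 0 1 -.0005 -.002 0 0;0 0 0 0 -.002 0.0005 0;0 0 0 0 0 0 0;0 0 0 0 0 0 0;0 0 0 0 0 0 0;0 0 0 0 0 0 0;0 0 0 0 0 0 0'; python3 go.py .5085 .2692 .205 24.5; python3 rd.py w18.png 2>/dev/null | tail -2; python3 -c "
from station import ctrl
print(ctrl.finish_job())"
```

```text
time: 31.58
eef_pos: [0.5082, 0.2691, 0.2053]
eef_rot: [180.0, 0.0, 24.5]
ft_force: [-0.3, -0.6, -3.1]
grip_width: 0.0116
grasp_force: 35.0
t 31.58 at [0.5082 0.2691 0.2053] [179.99   0.    24.5 ] grip 0.0116 34.99939262866974 ft [-0.3 -0.6 -3.1]
turn [ 0.01  0.   -0.  ] rows 0.0007954857723116419 shift [0.0003 0.0001 0.0003] rows 0.010857858260314933
 [ 0.0268  0.0017  0.0067]
 [ 0.0275  0.0269  0.0231]] 1026
the job is handed in; nothing more can be done
None
```

The carrier was built in the dock, lifted out by its stem and held still in front of the reader at my measured show point, and the job was handed in at about 31.6 s; `finish_job()` returned no verdict, so I don't know how it was judged.

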